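# Pack the check kit and press its dowelled cover down on the seal

## Task

Pack the check kit: stand the brass weight from the worktop in the large bore of the open case and lay the glass test piece flat in the rectangular nest, both fully down and released, leaving the small weight in its bore. Then take the cover by its handle, feel it onto the two dowel pins until it drops over them, and press it level onto its rubber seal until the seal is squeezed fully down. Finish while still holding it pressed down, so that the catches can be snapped, and do not disturb the beaker, dropping bottle or glass dish nearby.

Things in the scene. Friction and masses are not known exactly. Their poses are not given: they have to be found in the camera images.
- case: low open base of the kit case, 156 x 112 mm, fixed to the worktop; grey. Origin: centre of its underside, on the worktop; x = long side, z up. Insert top at z 20 mm. A steel catch under 8 mm high lies folded out 27 mm from the middle of each end. Mind the tall swan-neck tap by the robot: riser at x 253, y 91 mm, arching to y 240 mm, 540 mm high; pass above it with the arm
- dowel (a point): tip of one of the two steel dowel pins on the insert: they stand at x = +54 and -54 mm, y = 0 in the case's frame and reach z 50 mm (this point is the +54 one). 10 mm in diameter, with a bullet nose that narrows to 4 mm over the top 9 mm
- big_bore (a point): centre of the floor of the large round bore in the insert (25 mm in diameter, 6 mm deep, 3 mm chamfer): at (-28, -22, 14) mm in the case's frame; axes as the case
- small_bore (a point): centre of the floor of the small round bore (21 mm in diameter, 6 mm deep, 3 mm chamfer): at (+28, -22, 14) mm in the case's frame; the small weight stands in it from the start
- nest (a point): centre of the floor of the rectangular nest (48 mm along the case's x, 30 mm along its y, 6 mm deep, 3 mm chamfer): at (0, +21, 14) mm in the case's frame; axes as the case
- weight_big_centre (a point): half-way up the larger brass weight that stands on the worktop: 21 mm in diameter, 32 mm high, a plain cylindrical body (the lower 21 mm) with a narrower knob on top; z = its upright axis; 50 g
- weight_small_centre (a point): half-way up the smaller brass weight, 17 mm in diameter, 26 mm high, standing in the small bore
- test_piece_centre (a point): centre of the glass test piece in its flat clear-topped case, lying on the worktop: 26 mm (its x) by 44 mm (its y) by 14 mm high (its z); it goes into the nest with its 44 mm side along the case's x, either way round; 60 g
- cover_handle (a point): centre of the handle bar (96 mm along x, 14 mm wide, 14 mm high) of the cover: a stiff white hood, 144 mm (x) x 100 mm (y), walls 4 mm, 0.22 to 0.34 kg, lying open side down on the worktop. Bar centre 77 mm above the hood's lower edge, 32 mm above its flat top, on two posts at x = +40 and -40 mm. With the cover on the case the bar is at z 97 mm when it touches the free seal, 91 mm with the seal fully squeezed
- bushing (a point): centre of the mouth of one of the two blind bushings inside the hood, hidden from outside: at x = +54 and -54 mm, y = 0 from the bar's centre and 63 mm below it (this point is the +54 one). Holes 12 mm in diameter, 26 mm deep; they go over the dowel pins, either way round. Pin tips meet the mouths when the bar is 113 mm above the worktop
- seal (a joint): how far the rubber seal ring (148 x 104 mm, 8 mm wide; top at z 20 mm of the case when free, on a flange at z 14 mm) is squeezed: 0 free, 0.006 m fully down. It acts as a spring of 2 N per mm plus about 1 N; the cover's own weight squeezes it only about 1 mm, and it springs back when let go
- drop_bottle: bystander: small glass dropping bottle with a rubber teat, 42 mm in diameter, 112 mm high; origin at the centre of its underside
- petri: bystander: flat round glass dish, 64 mm in diameter, 14 mm high; origin at the centre of its underside
- beaker: bystander: glass beaker with some cotton wool, 65 x 75 mm, 89 mm high; origin at the centre of its underside
Things that resemble listed ones, but are neither listed nor needed, are in the scene too. Of the things that look like the part that bears test_piece_centre, the smallest one is meant.

How it is judged:
On the way, in this order (a step that is already met when the one before it is completed fails the run):
1. the larger weight stands fully down in the large bore and the test piece lies fully down in the nest, both let go (horizontal distance between weight_big_centre and big_bore below 0.004 m and z of weight_big_centre in the frame of big_bore below 0.0185 m and horizontal distance between test_piece_centre and nest below 0.004 m and z of test_piece_centre in the frame of nest below 0.0095 m and contact force between the fingers and weight_big below 0.1 N and contact force between the fingers and test_piece below 0.1 N), for 0.2 s.
2. the cover has dropped on over both dowel pins (x of cover_handle in the frame of case between -0.004 and 0.004 m and y of cover_handle in the frame of case between -0.004 and 0.004 m and z of cover_handle in the frame of case below 0.103 m and angle between the x axis of cover_handle and the x axis of case, either way round below 0.06 rad).
At the end, for the whole second after the job is handed in: Fingers hold the cover on both pins (within 3 mm and 0.05 rad of the case, level within 0.025 rad), seal squeezed more than 4.5 mm, handle centre under 93 mm over the case's underside; both weights upright in their bores and the test piece in its nest: within 4 mm, at most 2.5 mm off the floor (value of joint seal above 0.0045 m and z of cover_handle in the frame of case below 0.093 m and horizontal distance between cover_handle and case below 0.003 m and angle between the x axis of cover_handle and the x axis of case, either way round below 0.05 rad and angle between cover_handle's own z axis and vertical below 0.025 rad and contact force between the fingers and cover above 1 N and horizontal distance between weight_big_centre and big_bore below 0.004 m and z of weight_big_centre in the frame of big_bore below 0.0185 m and angle between each of weight_big_centre, weight_small_centre, test_piece_centre's own z axis and vertical below 0.1 rad and horizontal distance between weight_small_centre and small_bore below 0.004 m and z of weight_small_centre in the frame of small_bore below 0.0155 m and horizontal distance between test_piece_centre and nest below 0.004 m and z of test_piece_centre in the frame of nest below 0.0095 m); the arm keeps its last pose, push and grip.
It fails at once if the beaker, dropping bottle or glass dish is moved by more than 20 mm or tipped (distance of any of beaker, drop_bottle, petri from where it was at the start of the episode above 0.02 m or angle between any of beaker, drop_bottle, petri's own z axis and vertical above 0.4 rad).
It also fails if it takes over 72 s, if anything falls off the work surface, if the arm or the gripper's body presses on something with over 40 N, if the wrist force passes 120 N, or if a joint passes its speed limit or range.

## Robot

A 7-joint arm with a two-finger parallel gripper is mounted at the origin on the work surface; the furniture and walls round the work are solid. World frame = base frame: x ahead of the robot, y to its left, z up, the work surface at z = 0. Lengths are in m, angles in rad, forces in N, time in s.
With the tool pointing down it reaches from about 0.4 to 0.875 m from the base axis. Payload 4.4 kg.
Tool frame: the origin (TCP) lies at the very end of the fingers, on their centre line; the grasp point (between the pads) lies 19 mm behind it (ctrl.grip_depth is the distance from the TCP to the grasp point, in m); y points along the fingers, z is the direction in which the jaws open and shut, and the axes are right-handed (so a half turn about y gives the same grasp; the last joint's range is limited). The gripper opens to 85 mm and grips with 20 to 120 N. Pads are 22 mm wide; open, the fingers measure 114 mm over their backs; the gripper's body (76 mm by 85 mm) begins 54 mm behind the grasp point. The pads swing forward as they close: fully open they stand 13 mm farther back than shut.
Start: joints at [1.195, 0.628, 0.038, 1.517, -0.027, 0.996, -0.02], TCP at [0.198, -0.619, 0.231] pointing down, gripper open.
Joint ranges: [-3.06, 3.06], [-0.37, 2.12], [-1.25, 1.32], [0.18, 2.47], [-1.1, 4.24], [0.23, 1.98], [-2.94, 2.94]. Speed limits (rad/s): [2.57, 2.57, 3.14, 3.14, 3.14, 3.14, 3.14].

## Interface

Orientations are given as [roll, pitch, yaw] about the fixed x, y, z axes, in that order (R = Rz(yaw) Ry(pitch) Rx(roll)).
In Python, from rig import ctrl, optics gives the robot as it stands.
- The arm moves only by the tool arm_command, never from a script. Its argument "steps" is a list that holds one entry, the list of rows, each a list of 7 numbers: the shift along the tool's x, y, z in cm, then the turn, a rotation vector about the tool's x, y, z in degrees, then the finger opening in cm, from 0 to 8.54. A call has 1 to 12 rows; each row is the pose to reach, as a shift and turn from the pose measured when the call began, along the tool's axes at that moment; what a row does not reach only later rows make up. A row lasts 1/10 s, in which the tool goes at most 50 mm and 8.59 degrees, less where a joint would pass 70% of its speed; a pose out of reach is approached as far as the arm can. A call with a gripper value outside its range is refused whole. The fingers move at their own pace and stop on an object; the grip force is fixed at half the most. Time passes only in rows, so rows that repeat a pose let the fingers close. It gives the time, the measured TCP pose, the force and the opening at its end, in the units of the state.
- ctrl.sense(): the state, without advancing time (a new reading comes with each control period).
- optics.camera(name): name is "scene" or "top"; returns the picture (420x560x3 uint8, red, green, blue); there is no depth.
- optics.get_calibration(name): a dict with "mtx" (3x3 intrinsics, pixels), "rvec" (rotation vector, rad) and "tvec" (3), from world to camera coordinates, as OpenCV has them. Camera axes: x right, y down, z forward; pixel columns grow to the right and rows downward; lengths in m; the calibration is good to about 2 mm. A picture is of the moment at which its call begins. get_calibration takes no time and is no camera call.
- ctrl.close_job(): hands the job in, once; it reports no verdict.
The state is a dict: "time_s": time; "joint_positions": joint angles; "qvel": joint speeds; "tau": joint torques, N m; "position": TCP position; "tool_rot": TCP orientation; "force": force on the tool from outside, world axes, zero at the start; "moment": the same for the moment, N m; "width": finger opening in m.
Only numpy, scipy, OpenCV 4.12 (cv2) and the standard library are available. Lean on these libraries where they do the work, as an engineer would, in place of code of your own. Each camera call takes 0.05 s, during which the arm holds its last target.

## Working session

There is one attempt and no reset: what is moved stays moved. The work goes in short steps, Python scripts to look and compute and a tool call to move; the robot and the scene stay as the last step left them, time stands still between calls to the robot, and variables do not carry over. Pictures are saved under pics/ and viewed, and the job is handed in when it is done.

Besides the shell and the picture viewer there is one more tool, called after "Request:" in YAML: its name, and indented under it one key for each argument. arm_command: Moves the arm, as the interface text tells. Its arguments: {"type":"object","properties":{"steps":{"type":"array"}},"required":["steps"]}

```bash
ls; mkdir -p pics; python3 - <<'E'
from rig import ctrl, optics
import cv2
for n in("scene","top"):
    im=optics.camera(n); cv2.imwrite(f"pics/{n}0.png",cv2.cvtColor(im,cv2.COLOR_RGB2BGR))
    print(optics.get_calibration(n))
print(ctrl.sense(), ctrl.grip_depth)
E
```

```text
pics
{'mtx': array([[453.51562266,   0.        , 290.81984713],
       [  0.        , 453.51562266, 210.92989751],
       [  0.        ,   0.        ,   1.        ]]), 'rvec': array([ 1.16092961, -2.34478343,  0.95552376]), 'tvec': array([0.38937741, 0.3430536 , 0.84142295])}
{'mtx': array([[397.91920402,   0.        , 281.95177514],
       [  0.        , 397.91920402, 209.64929275],
       [  0.        ,   0.        ,   1.        ]]), 'rvec': array([ 2.1974203 , -2.18403405,  0.05521305]), 'tvec': array([0.05815289, 0.55009673, 1.12391446])}
{'time_s': 0.1, 'joint_positions': array([ 1.19519217,  0.62922304,  0.03844775,  1.51825118, -0.0270363 ,
        0.99633085, -0.01999189]), 'qvel': array([ 4.53770353e-05, -3.88424516e-04,  6.83813210e-04, -2.31386558e-03,
       -7.55300557e-04, -1.83656050e-03,  1.68522537e-03]), 'tau': array([ 2.64298193e-03, -5.64531076e+01,  1.23003747e+00, -1.93973672e+01,
        1.12192726e-02,  5.40195193e-03,  3.46797390e-05]), 'position': array([ 0.19803453, -0.6185113 ,  0.23050631]), 'tool_rot': array([-1.57249132e+00,  1.33869450e-05, -2.83180220e+00]), 'force': array([-0.36069332, -0.61975549,  0.13942346]), 'moment': array([-0.00278438,  0.01027541, -0.00133736]), 'width': 0.08562339365833936} 0.0187
```

View pics/scene0.png

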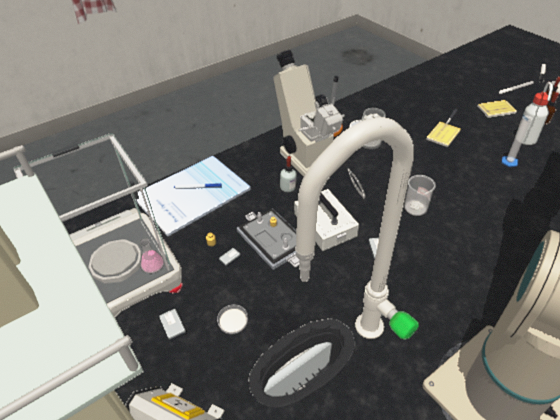

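View pics/top0.png

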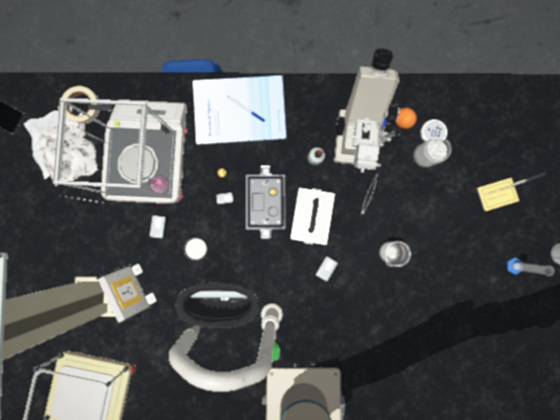

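```bash
cat > h.py <<'E'
import numpy as np, cv2
from scipy.spatial.transform import Rotation as Ro
from rig import ctrl, optics
C={n:optics.get_calibration(n) for n in("scene","top")}
def cam(n):
    c=C[n];R=cv2.Rodrigues(c["rvec"])[0];return R,-R.T@np.array(c["tvec"]).ravel(),c["mtx"]
def proj(n,P):
    c=C[n];return cv2.projectPoints(np.float64(P).reshape(-1,3),c["rvec"],c["tvec"],c["mtx"],None)[0].reshape(-1,2)
def ray(n,uv):
    R,o,K=cam(n);uv=np.atleast_2d(uv).astype(float)
    d=(R.T@np.linalg.inv(K)@np.c_[uv,np.ones(len(uv))].T).T
    return o,d/np.linalg.norm(d,axis=1)[:,None]
def onz(n,uv,z):
    o,d=ray(n,uv);return o+d*((z-o[2])/d[:,2])[:,None]
def tri(u1,u2):
    o1,d1=ray("scene",u1);o2,d2=ray("top",u2);d1=d1[0];d2=d2[0]
    s=np.linalg.lstsq(np.c_[d1,-d2],o2-o1,rcond=None)[0]
    a=o1+s[0]*d1;b=o2+s[1]*d2;return (a+b)/2,np.linalg.norm(a-b)
def snap(n,name,crop=None,f=1):
    im=cv2.cvtColor(optics.camera(n),cv2.COLOR_RGB2BGR);cv2.imwrite(f"pics/{name}_full.png",im)
    if crop:
        x0,y0,x1,y1=crop;im=cv2.resize(im[y0:y1,x0:x1],None,fx=f,fy=f,interpolation=cv2.INTER_CUBIC)
    cv2.imwrite(f"pics/{name}.png",im);return im
def togo(p,rpy=None):
    """shift cm (tool axes) and rotvec deg to reach TCP p, orientation matrix rpy"""
    s=ctrl.sense();R=Ro.from_euler("xyz",s["tool_rot"]);
    sh=R.inv().apply(np.array(p)-s["position"])*100
    rv=np.zeros(3)
    if rpy is not None: rv=(R.inv()*Ro.from_euler("xyz",rpy)).as_rotvec(degrees=True)
    return sh.round(2),rv.round(2)
E
python3 - <<'E'
from h import *
for n in C: print(n,cam(n)[1],proj(n,[[0,0,0],[.5,0,0],[.5,.2,0],[.198,-.619,.231]]).round(),)
print(Ro.from_euler("xyz",ctrl.sense()["tool_rot"]).as_matrix().round(3))
t=cv2.imread("pics/top0.png");cv2.imwrite("pics/tc.png",cv2.resize(t[140:300,130:350],None,fx=3.6,fy=3.6,interpolation=cv2.INTER_CUBIC))
t=cv2.imread("pics/scene0.png");cv2.imwrite("pics/sc.png",cv2.resize(t[160:350,150:400],None,fx=3.1,fy=3.1,interpolation=cv2.INTER_CUBIC))
E
```

```text
scene [-0.05395504  0.51025271  0.8449995 ] [[501. 396.]
 [327. 236.]
 [260. 276.]
 [621. 124.]]
top [0.4864866  0.05544226 1.1530086 ] [[303. 404.]
 [303. 227.]
 [234. 227.]
 [581. 361.]]
[[-0.952 -0.001  0.305]
 [-0.305  0.002 -0.952]
 [-0.    -1.    -0.002]]
```

View pics/tc.png

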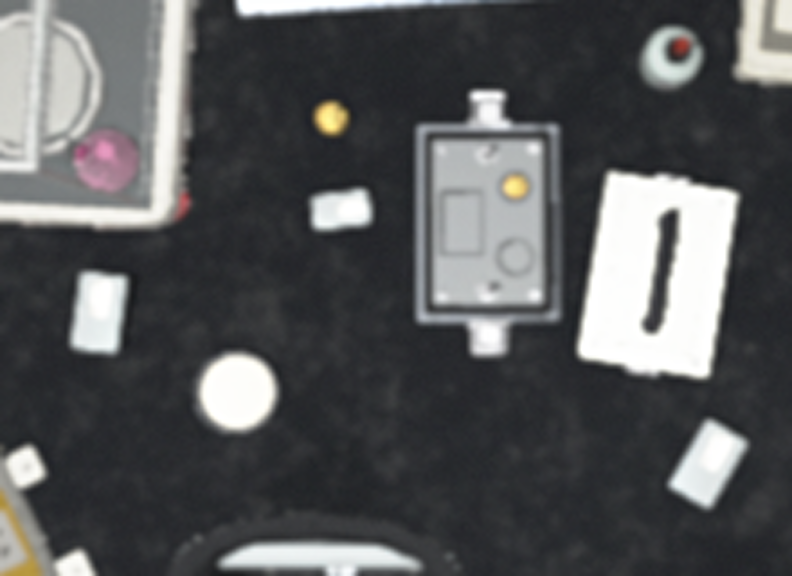

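View pics/sc.png

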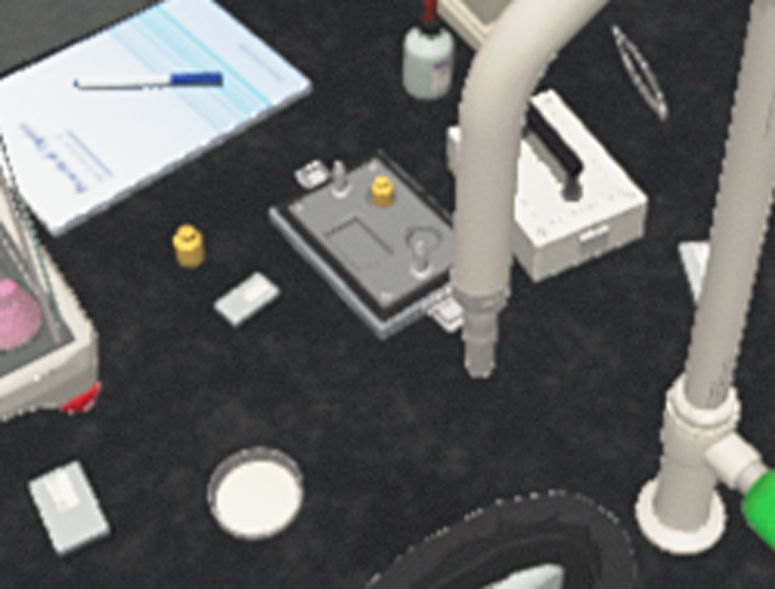

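```bash
python3 - <<'E'
from h import *
import glob
t=cv2.imread("pics/top0.png");hsv=cv2.cvtColor(t,cv2.COLOR_BGR2HSV)
m=((hsv[...,0]>18)&(hsv[...,0]<32)&(hsv[...,1]>100)&(hsv[...,2]>120)).astype(np.uint8)
def comps(m,box,n="top",z=0,mina=15):
    x0,y0,x1,y1=box;mm=np.zeros_like(m);mm[y0:y1,x0:x1]=m[y0:y1,x0:x1]
    for c in cv2.findContours(mm,cv2.RETR_EXTERNAL,cv2.CHAIN_APPROX_NONE)[0]:
        if cv2.contourArea(c)<mina: continue
        r=cv2.minAreaRect(c);b=cv2.boxPoints(r);w=onz(n,b,z)
        print(n,np.round(r[0],1),np.round(r[1],1),"ctr",onz(n,[r[0]],z)[0].round(4),"sides",np.linalg.norm(w[1]-w[0]).round(4),np.linalg.norm(w[2]-w[1]).round(4),"yaws",np.degrees(np.arctan2(*(w[1]-w[0])[1::-1])).round(1),np.degrees(np.arctan2(*(w[2]-w[1])[1::-1])).round(1))
print("brass");comps(m,(200,150,300,220),z=0.02)
g=t.max(2);w=(g>150).astype(np.uint8)
print("boxes");comps(w,(140,180,240,245),z=0.014);comps(w,(305,250,345,290),z=0.014)
print("cover");comps(w,(285,180,340,250),z=.045,mina=200)
h=(g<110).astype(np.uint8)
print("bar");comps(h,(303,193,323,238),z=.077)
cs=(g>85).astype(np.uint8);print("case");comps(cs,(238,155,290,245),z=.014,mina=300)
s=cv2.imread("pics/scene0.png");hs=cv2.cvtColor(s,cv2.COLOR_BGR2HSV)
m=((hs[...,0]>15)&(hs[...,0]<32)&(hs[...,1]>100)&(hs[...,2]>100)).astype(np.uint8)
comps(m,(190,200,300,260),"scene",.016)
comps((s.max(2)>140).astype(np.uint8),(215,240,245,270),"scene",.014)
for b,nm in(((240,160,290,240),"case"),((280,180,345,250),"cov"),((205,160,240,212),"wt")):
    x0,y0,x1,y1=b;f=min(780/(x1-x0),580/(y1-y0));cv2.imwrite(f"pics/z_{nm}.png",cv2.resize(t[y0:y1,x0:x1],None,fx=f,fy=f,interpolation=cv2.INTER_NEAREST));print(nm,f)
E
```

```text
brass
top [273.  191.5] [5. 4.] ctr [0.6013 0.0874 0.02  ] sides 0.0114 0.0144 yaws -89.7 -179.6
top [221.7 172.4] [8.5 8. ] ctr [0.6555 0.235  0.02  ] sides 0.0231 0.0246 yaws -62.9 -152.9
boxes
top [195.5 241. ] [ 6. 19.] ctr [0.4586 0.308  0.014 ] sides 0.0544 0.0171 yaws -89.6 -179.0
top [156.9 226.6] [12.7 21.5] ctr [0.4992 0.4194 0.014 ] sides 0.0614 0.0367 yaws -6.8 -97.8
top [224.4 198. ] [ 9.4 15.6] ctr [0.5825 0.2272 0.014 ] sides 0.0449 0.0272 yaws -82.5 -172.1
top [162.3 196.1] [20.1 44.3] ctr [0.5868 0.406  0.014 ] sides 0.1269 0.0585 yaws -62.8 -152.5
top [158. 186.] [12. 16.] ctr [0.6159 0.419  0.014 ] sides 0.0462 0.0347 yaws -89.7 -178.7
top [326.2 268.4] [13.1 21.8] ctr [ 0.3833 -0.0653  0.014 ] sides 0.0619 0.0372 yaws -29.8 -119.4
cover
top [312.3 216. ] [37.3 55.4] ctr [ 0.531  -0.0232  0.045 ] sides 0.1546 0.1042 yaws -9.2 -99.2
bar
top [313.5 215. ] [ 4.1 32.7] ctr [ 0.5323 -0.0242  0.077 ] sides 0.0887 0.011 yaws -9.6 -99.5
case
top [265.  201.5] [73. 40.] ctr [0.573  0.1103 0.014 ] sides 0.1154 0.2101 yaws -89.7 -179.7
scene [210.3 238.6] [13.5  8.6] ctr [0.6572 0.2385 0.016 ] sides 0.021 0.0449 yaws -112.2 158.1
scene [273.  221.5] [9. 6.] ctr [0.6104 0.0843 0.016 ] sides 0.0153 0.0313 yaws -127.8 144.4
scene [229.3 255.7] [ 9.4 18.8] ctr [0.5846 0.2292 0.014 ] sides 0.0471 0.0281 yaws -80.3 176.4
case 7.25
cov 8.285714285714286
wt 11.153846153846153
```

View pics/z_case.png

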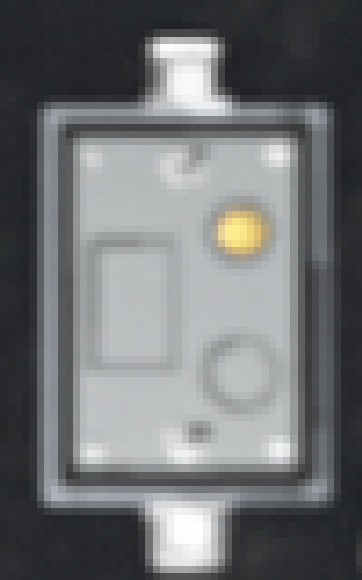

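View pics/z_cov.png

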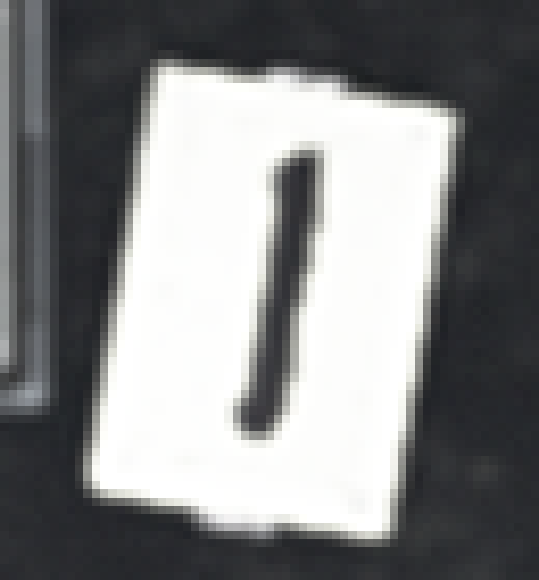

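View pics/z_wt.png

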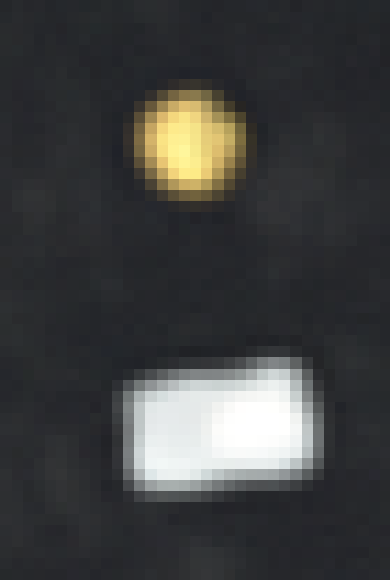

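```bash
python3 - <<'E'
from h import *
f=7.25
c=lambda x,y:(240+x/f-.5,160+y/f-.5)
print("rim ctr",onz("top",[c(186,304)],.015),"nest->case",onz("top",[c(134,303.5)],.02)-[0,.021,0],"bb",onz("top",[c(240,373)],.02)+[.028,.022,0],"sw",onz("top",[c(241,232)],.040)+[-.028,.022,0])
for p in((186,34),(186,572)):print("catch",onz("top",[c(*p)],.005))
f=580/70;d=lambda x,y:(280+x/f-.5,180+y/f-.5)
print("hood corners",onz("top",[d(155,60),d(465,105),d(395,543),d(85,495)],.045).round(4), onz("top",[d(155,60),d(465,105),d(395,543),d(85,495)],.045).mean(0))
print("bar ends",onz("top",[d(299,150),d(258,438)],.084).round(4))
f=780/70
for p in((190,142),): print("wt",onz("top",[(205+190/11.154-.5,160+142/11.154-.5)],.02))
for r in([[0.66,.236,.30],-1.5708],[[.5,-.05,.35],-1.5708]):
    # tool y=-z, tool z = azimuth a ; x = y x z
    a=r[1];z=np.array([np.cos(a),np.sin(a),0]);y=np.array([0,0,-1.]);M=np.c_[np.cross(y,z),y,z]
    print(r,togo(r[0],Ro.from_matrix(M).as_euler("xyz")))
# scene check of pins etc
P=lambda x,y,z:[.573+x,.1103+y,z]
print(proj("scene",[P(.054,0,.05),P(-.054,0,.05),P(.028,-.022,.04),P(0,.021,.02)]).round(1))
E
```

```text
rim ctr [[0.57307558 0.10983964 0.015     ]] nest->case [[0.5727724  0.10909054 0.02      ]] bb [[0.57360824 0.11012298 0.02      ]] sw [[0.57126789 0.10957184 0.04      ]]
catch [[0.68244626 0.11125107 0.005     ]]
catch [[0.4671453  0.10940071 0.005     ]]
hood corners [[ 0.6125  0.0163  0.045 ]
 [ 0.5979 -0.0883  0.045 ]
 [ 0.4505 -0.0647  0.045 ]
 [ 0.4659  0.0392  0.045 ]] [ 0.53171873 -0.02437747  0.045     ]
bar ends [[ 0.579  -0.0293  0.084 ]
 [ 0.4854 -0.0161  0.084 ]]
wt [[0.65595783 0.23549484 0.02      ]]
[[0.66, 0.236, 0.3], -1.5708] (array([-70.05,  -6.83, -67.31]), array([1.000e-01, 1.775e+01, 1.000e-02]))
[[0.5, -0.05, 0.35], -1.5708] (array([-46.09, -11.87, -44.96]), array([1.000e-01, 1.775e+01, 1.000e-02]))
[[259.9 212.8]
 [285.9 238.9]
 [273.4 217.7]
 [266.  237.8]]
```

The crops settle the choices:
- **Larger weight:** the free-standing brass at top px (222,172). The other brass piece, at (273,191), is in its bore.
- **Test piece:** of the three pale boxes at (224,198), (157,227) and (326,268), the first measures about 45x27 mm and is the smallest.
- **Case:** about (0.573, 0.110), yaw about 0.
- **Cover bar:** about (0.532, -0.024), yaw about -9°.

Request:
arm_command:
  steps:
    - [[-46,-11.9,-45,0,17.8,0,5],[-46,-11.9,-45,0,17.8,0,5],[-46,-11.9,-45,0,17.8,0,5],[-46,-11.9,-45,0,17.8,0,5],[-46,-11.9,-45,0,17.8,0,5],[-46,-11.9,-45,0,17.8,0,5],[-46,-11.9,-45,0,17.8,0,5],[-46,-11.9,-45,0,17.8,0,5],[-46,-11.9,-45,0,17.8,0,5],[-46,-11.9,-45,0,17.8,0,5],[-46,-11.9,-45,0,17.8,0,5],[-46,-11.9,-45,0,17.8,0,5]]

```text
time_s: 1.3
position: [0.4742, -0.0955, 0.3406]
tool_rot: [-1.572, -0.001, 3.141]
force: [0.4, -0.9, 0.9]
width: 0.0499
```

```bash
cat >> h.py <<'E'
def tgt(p,adeg):
    a=np.radians(adeg);z=np.array([np.cos(a),np.sin(a),0]);y=np.array([0,0,-1.]);M=np.c_[np.cross(y,z),y,z]
    return togo(p,Ro.from_matrix(M).as_euler("xyz"))
E
python3 - <<'E'
from h import *
snap("scene","s1")
s=ctrl.sense();print(s["joint_positions"].round(3),s["position"],s["time_s"])
print(tgt([.656,.2355,.25],-90))
E
```

```text
[ 1.470e-01  2.710e-01 -2.800e-02  1.800e+00 -1.000e-03  1.067e+00
 -1.439e+00] [ 0.47931661 -0.08575659  0.342006  ] 1.35
(array([-17.97,   9.55, -31.86]), array([ 0.45,  0.63, -0.32]))
```

View pics/s1.png

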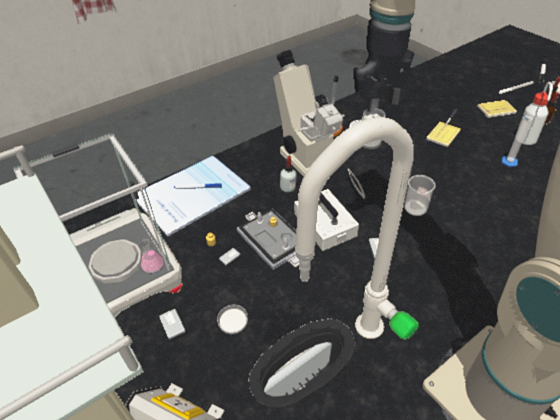

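```bash
python3 - <<'E'
from h import *
for z in(.2,.3,.35,.4,.45,.5):print(z,proj("scene",[[0,0,z]]).round(0),proj("top",[[0,0,z]]).round(0))
snap("top","t1")
E
```

```text
0.2 [[541. 342.]] [[307. 442.]]
0.3 [[568. 306.]] [[309. 467.]]
0.35 [[584. 285.]] [[311. 482.]]
0.4 [[602. 261.]] [[313. 500.]]
0.45 [[622. 233.]] [[315. 519.]]
0.5 [[646. 202.]] [[317. 542.]]
```

View pics/t1.png

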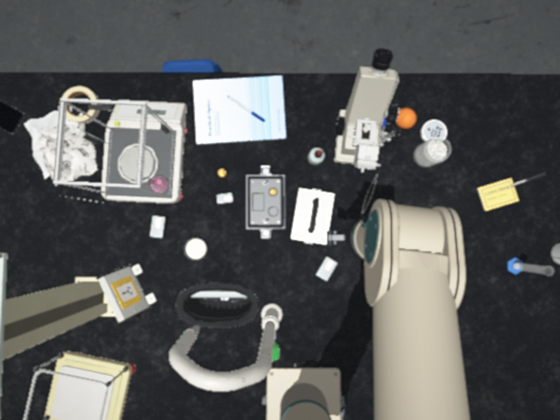

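Request:
arm_command:
  steps:
    - [[-18,9.5,-31.9,0.4,0.6,-0.3,5],[-18,9.5,-31.9,0.4,0.6,-0.3,5],[-18,9.5,-31.9,0.4,0.6,-0.3,5],[-18,9.5,-31.9,0.4,0.6,-0.3,5],[-18,9.5,-31.9,0.4,0.6,-0.3,5],[-18,9.5,-31.9,0.4,0.6,-0.3,5],[-18,9.5,-31.9,0.4,0.6,-0.3,5],[-18,9.5,-31.9,0.4,0.6,-0.3,5],[-18,9.5,-31.9,0.4,0.6,-0.3,5],[-18,9.5,-31.9,0.4,0.6,-0.3,5]]

```text
time_s: 2.4
position: [0.6535, 0.2317, 0.247]
tool_rot: [-1.568, -0.004, -3.14]
force: [-0.3, -0.5, -0.1]
width: 0.0501
```

```bash
python3 - <<'E'
from h import *
snap("scene","s2");snap("top","t2")
s=ctrl.sense();print(s["joint_positions"].round(3),s["position"],s["tool_rot"],s["force"])
q=s["joint_positions"];print(np.hypot(*s["position"][:2]),.553*np.sin(q[1])+.386*np.sin(q[1]+q[3]),.553*np.cos(q[1])+.386*np.cos(q[1]+q[3])-s["position"][2])
print(proj("top",[s["position"]]))
E
```

```text
[-0.341  0.682 -0.071  1.354  0.052  1.11  -1.992] [0.65407875 0.22958565 0.24854773] [-1.56756003e+00 -2.19772714e-03  3.14039063e+00] [-0.24083474  0.51338369 -0.29369173]
0.6932016873467532 0.6937174867842566 0.007353481566327563
[[208.50205197 158.17807624]]
```

View pics/s2.png

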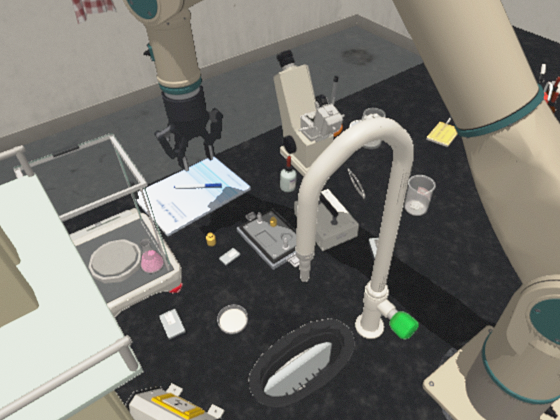

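View pics/t2.png

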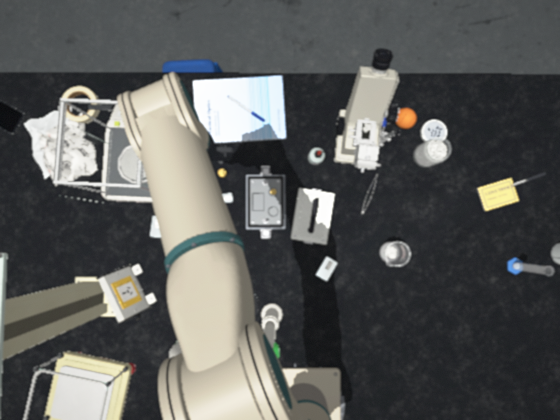

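```bash
python3 - <<'E'
from h import *
a=.341
l=np.array([-np.sin(a),np.cos(a),0])
for z in(.28,.32,.36,.4):
    print(z,"sh",[proj("scene",[l*k+[0,0,z]]).round(0)[0] for k in(.08,.12)],"elb top",proj("top",[[.329,.116,z+.429]]).round(0)[0],"wr scene",proj("scene",[[.654,.23,.2485+z+.007]])[0].round(0))
    # upper arm centreline in scene
    print(proj("scene",[np.array([.349*t*np.cos(a),.349*t*np.sin(a),z+.429*t]) for t in(.3,.5,.7)]).round(0).tolist())
E
```

```text
0.28 sh [array([550., 358.]), array([543., 383.])] elb top [228. 376.] wr scene [170.  27.]
[[517.0, 222.0], [482.0, 153.0], [442.0, 74.0]]
0.32 sh [array([562., 343.]), array([555., 369.])] elb top [222. 390.] wr scene [165.   1.]
[[527.0, 200.0], [491.0, 125.0], [450.0, 41.0]]
0.36 sh [array([576., 326.]), array([569., 352.])] elb top [215. 408.] wr scene [160. -26.]
[[539.0, 176.0], [502.0, 95.0], [459.0, 3.0]]
0.4 sh [array([591., 308.]), array([585., 334.])] elb top [206. 430.] wr scene [153. -56.]
[[553.0, 149.0], [514.0, 61.0], [469.0, -39.0]]
```

```bash
cat > fk.py <<'E'
import numpy as np, itertools
from scipy.spatial.transform import Rotation as Ro
from scipy.optimize import least_squares
D=[([1.19519217,0.62922304,0.03844775,1.51825118,-0.0270363,0.99633085,-0.01999189],[0.19803453,-0.6185113,0.23050631],[-1.57249132e+00,1.33869450e-05,-2.83180220e+00]),
([.147,.271,-.028,1.8,-.001,1.067,-1.439],[0.47931661,-0.08575659,0.342006],None),
([-0.341,0.682,-0.071,1.354,0.052,1.11,-1.992],[0.65407875,0.22958565,0.24854773],[-1.56756003,-.00219772714,3.14039063])]
# tool at zero: axes fixed by T0
def chain(q,S,L):
    d1,a,b,c=L; R=Ro.identity();p=np.array([0,0,d1]);pts=[p]
    R=Ro.from_euler("z",S[0]*q[0])*Ro.from_euler("y",q[1])
    p=p+R.apply([0,0,a]);pts.append(p)
    R=R*Ro.from_euler("z",S[1]*q[2])*Ro.from_euler("y",q[3])
    p=p+R.apply([0,0,b]);pts.append(p)
    R=R*Ro.from_euler("z",S[2]*q[4])*Ro.from_euler("y",q[5])
    p=p+R.apply([0,0,c]);pts.append(p)
    R=R*Ro.from_euler("z",S[3]*q[6]);return p,R,pts
if __name__=="__main__":
    for S in itertools.product((1,-1),repeat=4):
        L=(.335,.553,.386,.342);Rt=[];e=0
        for q,p,r in D:
            pp,R,_=chain(q,S,L);e+=np.linalg.norm(pp-p)
            if r is not None: Rt.append(R.inv()*Ro.from_euler("xyz",r))
        print(S,round(e,4),round(np.degrees((Rt[0].inv()*Rt[1]).magnitude()),2))
E
python3 fk.py
```

```text
(1, 1, 1, 1) 1.8569 35.67
(1, 1, 1, -1) 1.8569 169.7
(1, 1, -1, 1) 1.8923 40.33
(1, 1, -1, -1) 1.8923 173.94
(1, -1, 1, 1) 1.788 45.98
(1, -1, 1, -1) 1.788 179.48
(1, -1, -1, 1) 1.8243 49.91
(1, -1, -1, -1) 1.8243 176.07
(-1, 1, 1, 1) 0.0832 148.29
(-1, 1, 1, -1) 0.0832 14.27
(-1, 1, -1, 1) 0.131 143.89
(-1, 1, -1, -1) 0.131 11.13
(-1, -1, 1, 1) 0.1002 138.32
(-1, -1, 1, -1) 0.1002 6.62
(-1, -1, -1, 1) 0.0845 134.06
(-1, -1, -1, -1) 0.0845 0.05
```

```bash
python3 - <<'E'
from fk import *
S=(-1,-1,-1,-1)
def res(x):
    a,b,c,ly=x[:4];o=[]
    for q,p,r in D:
        pp,R,pts=chain(q,S,(.335,a,b,c))
        lat=Ro.from_euler("z",-q[0]).apply([0,ly,0]);o+=list(pp+lat-p)
    return o
s=least_squares(res,[.55,.38,.34,0]);print(s.x,np.round(np.reshape(s.fun,(-1,3)),4))
from h import *
print(ctrl.sense()["joint_positions"].tolist())
E
```

```text
[ 0.5592773   0.38240143  0.34883837 -0.02807024] [[ 0.0003 -0.0008 -0.0005]
 [-0.0004 -0.     -0.0003]
 [-0.0005 -0.0001  0.0008]]
[-0.3409045292128939, 0.6824561469737369, -0.07108806255251697, 1.3537748345505554, 0.05240646070578933, 1.1104285348087042, -1.9915531587226218]
```

```bash
cat > sim.py <<'E'
from fk import *
S=(-1,-1,-1,-1); A,B,Cc,LY=.5592773,.38240143,.34883837,-.02807; D1=.335
RT=chain(D[2][0],S,(D1,A,B,Cc))[1].inv()*Ro.from_euler("xyz",D[2][2])
def fk(q):
    p,R,pts=chain(q,S,(D1,A,B,Cc)); lat=Ro.from_euler("z",-q[0]).apply([0,LY,0])
    return p+lat,R*RT,pts
def jac(q):
    J=np.zeros((6,7));p0,R0,_=fk(q);h=1e-5
    for i in range(7):
        d=np.array(q,float);d[i]+=h;p,R,_=fk(d);J[:3,i]=(p-p0)/h;J[3:,i]=(R*R0.inv()).as_rotvec()/h
    return J
W=np.ones(7)
def ik(q,p,R,n=60,lam=1e-4,bias=None,k=0,step=(.005,.015)):
    q=np.array(q,float)
    for _ in range(n):
        pp,RR,_=fk(q);e=np.r_[p-pp,(R*RR.inv()).as_rotvec()]
        ep=np.linalg.norm(e[:3]);er=np.linalg.norm(e[3:]);f=min(1,step[0]/max(ep,1e-9),step[1]/max(er,1e-9))
        J=jac(q);Ji=J.T@np.linalg.inv(J@J.T+lam*np.eye(6))
        dq=Ji@(e*f)
        if bias is not None: dq+=k*(np.eye(7)-Ji@J)@(np.array(bias)-q)
        q=q+dq
        if ep<1e-5 and er<1e-5: break
    return q
E
python3 - <<'E'
from sim import *
q0=np.array(D[0][0]);
R2=Ro.from_euler("xyz",[-1.5708,0,3.14159])
for bias,k in((None,0),(q0,.02),(q0,.1)):
    q=ik(q0,np.array(D[1][1]),R2,400,bias=bias,k=k);print(k,q.round(3))
    q=ik(q,np.array(D[2][1]),Ro.from_euler("xyz",D[2][2]),400,bias=bias,k=k);print(q.round(3))
E
```

```text
0 [ 0.171  0.275 -0.067  1.794  0.02   1.073 -1.474]
[-0.33   0.685 -0.091  1.352  0.067  1.11  -2.003]
0.02 [ 0.247  0.28  -0.167  1.789  0.052  1.076 -1.509]
[-0.455  0.681  0.141  1.364 -0.097  1.106 -1.874]
0.1 [ 0.247  0.281 -0.167  1.789  0.052  1.076 -1.509]
[-0.455  0.681  0.141  1.364 -0.097  1.106 -1.874]
```

```bash
cat > clr.py <<'E'
from sim import *
th=np.linspace(np.pi,0,25)
TAP=np.array([[.253,.091,z] for z in np.linspace(0,.446,30)]+[[.253,.1655+.0745*np.cos(t),.446+.0745*np.sin(t)] for t in th]+[[.253,.24,z] for z in np.linspace(.446,.25,10)])
def segd(P,a,b):
    d=b-a;t=np.clip((P-a)@d/(d@d),0,1);return np.linalg.norm(P-a-t[:,None]*d,axis=1).min()
def clear(q):
    _,_,pts=fk(q);return [segd(TAP,pts[0],pts[1])-.018-.06,segd(TAP,pts[1],pts[2])-.018-.06]
LO=np.array([-3.06,-.37,-1.25,.18,-1.1,.23,-2.94]);HI=np.array([3.06,2.12,1.32,2.47,4.24,1.98,2.94])
def Rd(adeg,tilt=0,axis=None):
    a=np.radians(adeg);z=np.array([np.cos(a),np.sin(a),0]);y=np.array([0,0,-1.]);M=Ro.from_matrix(np.c_[np.cross(y,z),y,z])
    return M if not tilt else Ro.from_rotvec(np.radians(tilt)*np.array(axis))*M
def swivel(q,target):  # move along null space till q3=target
    q=np.array(q,float);p,R,_=fk(q)
    for _ in range(400):
        J=jac(q);n=np.linalg.svd(J)[2][-1];
        if abs(q[2]-target)<.004:break
        if n[2]==0:break
        n=n*np.sign(n[2])*np.sign(target-q[2])
        q=q+n*min(.02,abs(target-q[2])/abs(n[2]))
        q=ik(q,p,R,3,step=(1,1))
    return q
if __name__=="__main__":
    q=np.array(D[2][0])
    print("now",clear(q))
    for nm,p,ad in(("wt",[.656,.2355,.006],-90),("tp",[.583,.228,.006],8),("bore",[.545,.088,.021],-90),("nest",[.573,.131,.021],90),("cover",[.532,-.024,.058],-99),("coveron",[.573,.11,.072],-90)):
        q1=ik(q,np.array(p),Rd(ad),400)
        print(nm,q1.round(2),np.round(clear(q1),3))
        for t in(-.6,-.3,0,.3,.6):
            q2=swivel(q1,t);print("   ",t,q2.round(2),np.round(clear(q2),3),((q2>LO)&(q2<HI)).all())
E
python3 clr.py
```

```text
now [np.float64(0.03475840892473078), np.float64(0.17932129509656294)]
wt [-0.35  0.96 -0.06  1.51  0.08  0.67 -2.02] [-0.048  0.145]
    -0.6 [-0.07  1.05 -0.6   1.48  0.72  0.83 -2.5 ] [-0.002  0.19 ] True
    -0.3 [-0.22  0.99 -0.3   1.5   0.38  0.72 -2.26] [-0.029  0.163] True
    0 [-0.38  0.96 -0.    1.51 -0.    0.67 -1.96] [-0.052  0.14 ] True
    0.3 [-0.55  0.98  0.3   1.52 -0.39  0.7  -1.65] [-0.065  0.123] True
    0.6 [-0.7   1.04  0.6   1.54 -0.74  0.8  -1.37] [-0.062  0.112] True
tp [-0.17  0.94 -0.42  1.71  0.6   0.63 -0.79] [-0.01   0.159]
    -0.6 [-0.07  0.99 -0.6   1.7   0.8   0.71 -0.95] [0.005 0.174] True
    -0.3 [-0.24  0.92 -0.3   1.71  0.44  0.58 -0.66] [-0.018  0.15 ] True
    0 [-0.42  0.89 -0.    1.73 -0.    0.52 -0.28] [-0.034  0.128] True
    0.3 [-0.6   0.91  0.3   1.74 -0.46  0.56  0.12] [-0.039  0.112] True
    0.6 [-0.77  0.97  0.6   1.76 -0.83  0.69  0.44] [-0.031  0.101] True
bore [-0.17  0.81 -0.06  1.94  0.12  0.4  -1.89] [0.017 0.14 ]
    -0.6 [ 0.16  0.9  -0.6   1.91  0.88  0.61 -2.58] [0.062 0.176] True
    -0.3 [-0.02  0.83 -0.3   1.92  0.51 
[... 819 characters left out ...]
3 [ 0.19  0.75 -0.3   1.97  0.44  0.49 -2.16] [0.082 0.182] True
    0 [-0.01  0.72 -0.    1.98  0.    0.43 -1.74] [0.057 0.163] True
    0.3 [-0.2   0.74  0.3   2.   -0.46  0.47 -1.29] [0.029 0.143] True
    0.6 [-0.39  0.8   0.6   2.01 -0.82  0.59 -0.95] [-0.003  0.123] True
coveron [-0.19  0.75 -0.07  1.83  0.09  0.56 -1.9 ] [0.028 0.148]
    -0.6 [ 0.13  0.84 -0.6   1.81  0.69  0.72 -2.43] [0.062 0.181] True
    -0.3 [-0.05  0.77 -0.3   1.82  0.37  0.6  -2.15] [0.042 0.162] True
    0 [-0.24  0.75 -0.    1.84 -0.    0.56 -1.81] [0.024 0.143] True
    0.3 [-0.42  0.76  0.3   1.85 -0.38  0.58 -1.46] [0.007 0.125] True
    0.6 [-0.6   0.82  0.6   1.86 -0.71  0.68 -1.15] [-0.009  0.108] True
```

```bash
cat > plan.py <<'E'
from clr import *
from h import ctrl
def run(q,wps,verbose=True):
    mn=[9,9]
    for nm,p,ad in wps:
        # rotate shortest via R; track clearance
        R=Rd(ad)
        p=np.array(p,float);p0,R0,_=fk(q);dr=(R*R0.inv()).as_rotvec();n=max(2,int(max(np.linalg.norm(p-p0)/.02,np.linalg.norm(dr)/.06)))
        mc=9
        for i in range(1,n+1):
            q=ik(q,p0+(p-p0)*i/n,Ro.from_rotvec(dr*i/n)*R0,6,step=(1,1));mc=min(mc,min(clear(q)))
        if verbose: print(nm,q.round(2),"clear end",np.round(min(clear(q)),3),"path",round(mc,3),"lim",bool(((q>LO)&(q<HI)).all()))
    return q
E
python3 - <<'E'
from plan import *
q=np.array([-0.3409045292128939, 0.6824561469737369, -0.07108806255251697, 1.3537748345505554, 0.05240646070578933, 1.1104285348087042, -1.9915531587226218])
for nm,P in(("here",[.655,.2355,.25]),("A",[.55,0,.2]),("B",[.5,-.1,.12]),("C",[.45,-.1,.2]),("D",[.6,0,.15]),("E",[.5,-.05,.08])):
    print(nm);
    qq=run(q,[("go",P,-90),("r",P,-30),("r",P,30),("r",P,80),("up",[.656,.2355,.2],80),("down",[.656,.2355,.006],80)])
E
```

```text
here
go [-0.35  0.69 -0.07  1.35  0.05  1.11 -2.  ] clear end 0.034 path 0.034 lim True
r [-0.2   0.71 -0.34  1.33  0.24  1.14 -1.1 ] clear end 0.037 path 0.034 lim True
r [-0.08  0.76 -0.61  1.32  0.44  1.19 -0.19] clear end 0.04 path 0.037 lim True
r [ 0.01  0.82 -0.82  1.31  0.6   1.26  0.57] clear end 0.043 path 0.04 lim True
up [ 0.01  0.86 -0.8   1.37  0.63  1.17  0.54] clear end 0.036 path 0.036 lim True
down [-0.04  1.08 -0.67  1.48  0.79  0.87  0.42] clear end 0.005 path 0.005 lim True
A
go [ 0.01  0.53 -0.09  1.83  0.06  0.79 -1.68] clear end 0.099 path 0.042 lim True
r [ 0.2   0.56 -0.39  1.82  0.27  0.82 -0.84] clear end 0.111 path 0.1 lim True
r [ 0.38  0.62 -0.67  1.8   0.49  0.89  0.01] clear end 0.123 path 0.111 lim True
r [ 0.5   0.7  -0.91  1.79  0.66  0.98  0.72] clear end 0.132 path 0.123 lim True
up [ 0.02  0.88 -0.83  1.36  0.66  1.18  0.52] clear end 0.037 path 0.037 lim True
down [-0.03  1.09 -0.7   1.48  0.82  0.89  0.4 ] clear end 0.008 path 0.008 lim True
B
go [ 0.21  0.6  -0.1   2.01  0.11  0.54 -1.53] clear end 0.105 path 0.04 lim True
r [ 0.41  0.63 -0.3
[... 1190 characters left out ...]
ear end 0.119 path 0.108 lim True
up [ 0.03  0.89 -0.87  1.36  0.69  1.2   0.5 ] clear end 0.038 path 0.038 lim True
down [-0.01  1.1  -0.74  1.47  0.86  0.91  0.37] clear end 0.011 path 0.011 lim True
E
go [ 0.1   0.66 -0.09  2.05  0.13  0.43 -1.65] clear end 0.083 path 0.039 lim True
r [ 0.29  0.69 -0.36  2.04  0.49  0.5  -0.96] clear end 0.103 path 0.084 lim True
r [ 0.46  0.76 -0.64  2.02  0.79  0.62 -0.2 ] clear end 0.123 path 0.104 lim True
r [ 0.58  0.84 -0.85  2.01  0.96  0.75  0.52] clear end 0.138 path 0.124 lim True
up [ 0.05  0.91 -0.92  1.36  0.73  1.22  0.47] clear end 0.039 path 0.039 lim True
down [ 0.01  1.12 -0.78  1.47  0.9   0.94  0.35] clear end 0.016 path 0.016 lim True
```

Request:
arm_command:
  steps:
    - [[0,0,0,0,-95,0,5],[0,0,0,0,-95,0,5],[0,0,0,0,-95,0,5],[0,0,0,0,-95,0,5],[0,0,0,0,-95,0,5],[0,0,0,0,-95,0,5],[0,0,0,0,-95,0,5],[0,0,0,0,-95,0,5],[0,0,0,0,-95,0,5],[0,0,0,0,-95,0,5],[0,0,0,0,-95,0,5],[0,0,0,0,-95,0,5]]

```text
time_s: 3.7
position: [0.6544, 0.2271, 0.2493]
tool_rot: [-1.572, -0.004, -1.486]
force: [-0.2, 0.4, -0.5]
width: 0.0498
```

```bash
python3 - <<'E'
from h import *
from plan import *
s=ctrl.sense();q=s["joint_positions"];print(q.round(3),s["position"],fk(q)[0],clear(q), np.degrees((Ro.from_euler("xyz",s["tool_rot"])*fk(q)[1].inv()).magnitude()))
for a in(80,120,150,188):
    print(a);run(q,[("r",[.655,.2355,.25],60),("r",[.655,.2355,.25],a),("d",[.656,.2355,.006],a)])
print(tgt([.655,.2355,.25],150))
E
```

```text
[-0.113  0.721 -0.502  1.347  0.356  1.166 -0.566] [0.65439735 0.2271478  0.24927174] [0.64894331 0.22457449 0.2543013 ] [np.float64(0.04411919901018774), np.float64(0.19651619578522422)] 0.052963067419429806
80
r [-0.02  0.8  -0.74  1.31  0.53  1.23  0.26] clear end 0.042 path 0.042 lim True
r [ 0.01  0.82 -0.82  1.31  0.6   1.26  0.57] clear end 0.043 path 0.042 lim True
d [-0.04  1.08 -0.67  1.48  0.79  0.87  0.42] clear end 0.005 path 0.005 lim True
120
r [-0.02  0.8  -0.74  1.31  0.53  1.23  0.26] clear end 0.042 path 0.042 lim True
r [ 0.06  0.87 -0.98  1.31  0.72  1.32  1.19] clear end 0.046 path 0.042 lim True
d [ 0.02  1.13 -0.82  1.47  0.94  0.96  1.03] clear end 0.019 path 0.019 lim True
150
r [-0.02  0.8  -0.74  1.31  0.53  1.23  0.26] clear end 0.042 path 0.042 lim True
r [ 0.1   0.92 -1.09  1.3   0.8   1.37  1.66] clear end 0.048 path 0.042 lim True
d [ 0.06  1.17 -0.92  1.47  1.03  1.03  1.5 ] clear end 0.029 path 0.029 lim True
188
r [-0.02  0.8  -0.74  1.31  0.53  1.23  0.26] clear end 0.042 path 0.042 lim True
r [ 0.13  0.98 -1.22  1.3   0.9   1.44  2.26] clear end 0.05 path 0.042 lim True
d [ 0.1   1.23 -1.05  1.47  1.14  1.13  2.11] clear end 0.039 path 0.039 lim True
(array([-0.83, -0.08,  0.13]), array([ 3.3000e-01, -1.4516e+02, -3.0000e-02]))
```

Request:
arm_command:
  steps:
    - [[-0.8,0,0,0,-100,0,5],[-0.8,0,0,0,-100,0,5],[-0.8,0,0,0,-100,0,5],[-0.8,0,0,0,-100,0,5],[-0.8,0,0,0,-100,0,5],[-0.8,0,0,0,-100,0,5],[-0.8,0,0,0,-100,0,5],[-0.8,0,0,0,-100,0,5],[-0.8,0,0,0,-100,0,5],[-0.8,0,0,0,-100,0,5],[-0.8,0,0,0,-100,0,5],[-0.8,0,0,0,-100,0,5]]

```text
time_s: 4.9
position: [0.6539, 0.2334, 0.2495]
tool_rot: [-1.576, 0.002, 0.259]
force: [0.3, -0.2, -0.1]
width: 0.0498
```

```bash
python3 - <<'E'
from h import *
from plan import *
s=ctrl.sense();q=s["joint_positions"];print(q.round(3),s["position"],fk(q)[0],clear(q),q.tolist(),s["tool_rot"])
print(tgt([.656,.2355,.2],150))
E
```

```text
[ 0.061  0.829 -0.923  1.334  0.661  1.298  0.952] [0.65394278 0.23344394 0.24951602] [0.64484412 0.22760506 0.25894551] [np.float64(0.05074296160256593), np.float64(0.21269213599270692)] [0.06089839182018703, 0.8293664427244103, -0.92328749279637, 1.3344820334073475, 0.6614170184936935, 1.2977746710615417, 0.9515987486820053] [-1.57616974  0.00222706  0.25876033]
(array([0.26, 4.95, 0.17]), array([  0.24, -45.17,  -0.24]))
```

Request:
arm_command:
  steps:
    - [[0.3,0,0.2,0.2,-45.2,-0.2,5],[0.3,0,0.2,0.2,-45.2,-0.2,5],[0.3,0,0.2,0.2,-45.2,-0.2,5],[0.3,0,0.2,0.2,-45.2,-0.2,5],[0.3,3,0.2,0.2,-45.2,-0.2,5],[0.3,6,0.2,0.2,-45.2,-0.2,5],[0.3,9,0.2,0.2,-45.2,-0.2,5],[0.3,12,0.2,0.2,-45.2,-0.2,5],[0.3,12,0.2,0.2,-45.2,-0.2,5]]

```text
time_s: 5.8
position: [0.6544, 0.2317, 0.1251]
tool_rot: [-1.569, 0.009, 1.044]
force: [-0.7, -1.0, -0.5]
width: 0.0496
```

```bash
python3 - <<'E'
from h import *
from plan import *
s=ctrl.sense();q=s["joint_positions"];print(q.round(3),s["position"],s["tool_rot"],clear(q),q.tolist(),s["force"])
snap("scene","s3");snap("top","t3",(150,100,350,300),3)
DD=D+[([-.113,.721,-.502,1.347,.356,1.166,-.566],[0.65439735,0.2271478,0.24927174],None),([0.0609,.82937,-.92329,1.33448,.66142,1.29777,.9516],[0.65394278,0.23344394,0.24951602],None),(q,s["position"],None)]
def f(q,x):
    a,b,cd,l1,l2,l3,e1=x;d1=.335
    R=Ro.from_euler("z",-q[0])*Ro.from_euler("y",q[1]);p=np.array([0,0,d1])+R.apply([e1,l1,a])
    R=R*Ro.from_euler("z",-q[2])*Ro.from_euler("y",q[3]);p=p+R.apply([-e1,l2,b])
    R=R*Ro.from_euler("z",-q[4])*Ro.from_euler("y",q[5]);return p+R.apply([0,l3,d1+cd])
r=lambda x,c: np.ravel([f(np.array(q),x)-p for q,p,_ in DD])
def r2(y): 
    x=y[:7];dz=y[7]
    return np.ravel([f(np.array(q),x)+[0,0,dz]-p for q,p,_ in DD])
z=least_squares(r2,[.55,.38,.01,-.02,0,0,0,0]);print(z.x.round(4),np.abs(z.fun).max())
E
```

```text
[ 0.107  1.017 -1.02   1.446  0.896  1.194  1.573] [0.65441107 0.23171627 0.12507311] [-1.5689513   0.00924038  1.04395565] [np.float64(0.04266458859401803), np.float64(0.21557162918354555)] [0.10700926702553351, 1.0165949714456706, -1.0199923453645334, 1.4461647676415637, 0.8958950500354751, 1.1943883638373787, 1.5730915463369037] [-0.7161674  -1.01831061 -0.4712582 ]
[ 5.588e-01  3.822e-01  2.080e-02 -1.140e-02 -1.630e-02 -4.000e-04
  2.000e-04  7.400e-03] 0.0002940713619870583
```

View pics/s3.png

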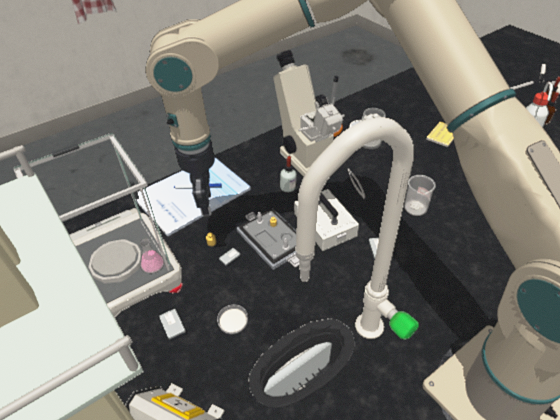

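View pics/t3.png

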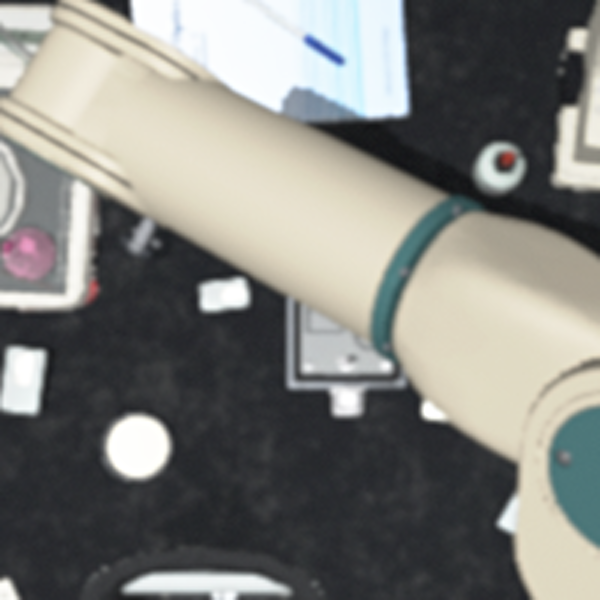

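```bash
python3 - <<'E'
import re
s=open("sim.py").read()
s=s.replace('''    p,R,pts=chain(q,S,(D1,A,B,Cc)); lat=Ro.from_euler("z",-q[0]).apply([0,LY,0])
    return p+lat,R*RT,pts''','''    R=Ro.from_euler("z",-q[0])*Ro.from_euler("y",q[1]);p=np.array([0,0,.3424]);pts=[p];p=p+R.apply([.0002,-.0114,.5588]);pts.append(p)
    R=R*Ro.from_euler("z",-q[2])*Ro.from_euler("y",q[3]);p=p+R.apply([-.0002,-.0163,.3822]);pts.append(p)
    R=R*Ro.from_euler("z",-q[4])*Ro.from_euler("y",q[5]);p=p+R.apply([0,-.0004,.3558]);pts.append(p)
    return p,R*Ro.from_euler("z",-q[6])*RT,pts''')
open("sim.py","w").write(s)
E
python3 - <<'E'
from h import *
from plan import *
s=ctrl.sense();q=s["joint_positions"];print(fk(q)[0]-s["position"])
print(tgt([.656,.2358,.006],150))
run(q,[("d",[.656,.2358,.006],150),("bore",[.545,.088,.12],90),("d",[.545,.088,.02],90),("u",[.545,.088,.12],90),("tpu",[.583,.228,.1],188),("tp",[.583,.228,.006],188),("tpu",[.583,.228,.1],188),("ns",[.573,.131,.1],90),("nsd",[.573,.131,.02],90)])
E
```

```text
[ 1.33041796e-04  3.29578410e-05 -1.54438227e-05]
(array([ 0.1 , 12.4 ,  0.11]), array([ 0.04, -0.12, -0.09]))
d [ 0.08  1.15 -0.93  1.49  1.03  1.04  1.49] clear end 0.037 path 0.037 lim True
bore [ 0.3   0.78 -0.84  1.88  0.78  0.84  0.63] clear end 0.104 path 0.041 lim True
d [ 0.22  0.91 -0.69  1.93  0.95  0.67  0.49] clear end 0.079 path 0.079 lim True
u [ 0.3   0.78 -0.83  1.88  0.78  0.84  0.63] clear end 0.104 path 0.086 lim True
tpu [ 0.18  1.04 -1.15  1.68  1.04  1.15  2.01] clear end 0.064 path 0.064 lim True
tp [ 0.15  1.16 -1.06  1.71  1.17  1.04  1.93] clear end 0.054 path 0.054 lim True
tpu [ 0.18  1.04 -1.15  1.68  1.04  1.15  2.01] clear end 0.064 path 0.056 lim True
ns [ 0.21  0.85 -0.81  1.79  0.8   0.87  0.58] clear end 0.083 path 0.065 lim True
nsd [ 0.16  0.95 -0.72  1.82  0.92  0.74  0.49] clear end 0.064 path 0.064 lim True
```

Request:
arm_command:
  steps:
    - [[0.1,3,0.1,0,0,0,5],[0.1,6,0.1,0,0,0,5],[0.1,8.5,0.1,0,0,0,5],[0.1,10.2,0.1,0,0,0,5],[0.1,11.4,0.1,0,0,0,5],[0.1,12,0.1,0,0,0,5],[0.1,12.3,0.1,0,0,0,5],[0.1,12.4,0.1,0,0,0,5]]

```text
time_s: 6.7
position: [0.6566, 0.2362, 0.0068]
tool_rot: [-1.572, 0.0, 1.045]
force: [0.1, 0.1, 0.6]
width: 0.0499
```

```bash
python3 - <<'E'
from h import *
snap("scene","s4",(160,190,260,270),7)
s=ctrl.sense();print(s["position"],s["force"],tgt([.656,.2358,.006],150))
E
```

```text
[0.65654832 0.23612115 0.00676489] [-0.30628909  0.23144199 -0.55239505] (array([-0.06,  0.08,  0.03]), array([ 0.08, -0.14, -0.03]))
```

View pics/s4.png

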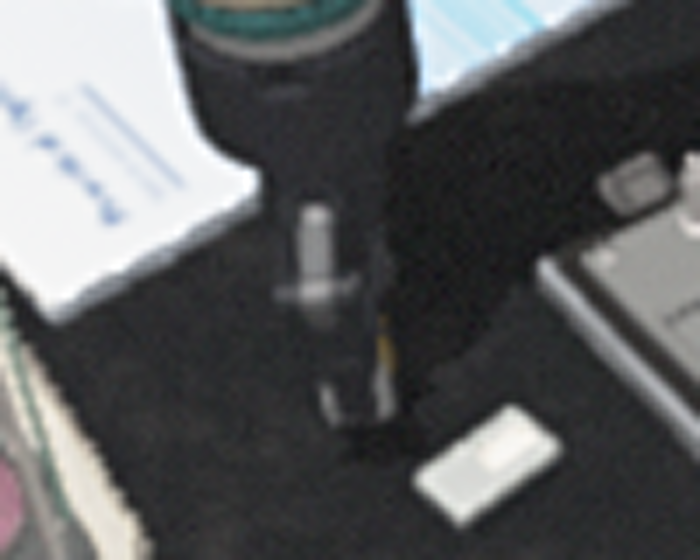

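Request:
arm_command:
  steps:
    - [[0,0,0,0,0,0,3],[0,0,0,0,0,0,1.5],[0,0,0,0,0,0,1.5],[0,0,0,0,0,0,1.5],[0,0,0,0,0,0,1.5],[0,0,0,0,0,0,1.5]]

```text
time_s: 7.35
position: [0.657, 0.2366, 0.0078]
tool_rot: [-1.573, -0.001, 1.045]
force: [0.1, -0.8, 5.9]
width: 0.0181
```

Request:
arm_command:
  steps:
    - [[0,-1,0,0,0,0,1.5],[0,-3,0,0,0,0,1.5],[0,-6,0,0,0,0,1.5],[0,-9,0,0,0,0,1.5]]

```text
time_s: 7.75
position: [0.6566, 0.2367, 0.0998]
tool_rot: [-1.572, -0.001, 1.045]
force: [-0.2, 0.8, 0.1]
width: 0.0184
```

```bash
python3 - <<'E'
from h import *
snap("scene","s5",(160,160,260,260),6)
s=ctrl.sense();print(s["position"],s["force"],s["width"])
E
```

```text
[0.65896699 0.23898437 0.10597393] [1.82939682 2.22477164 3.18291055] 0.018126513095191386
```

View pics/s5.png

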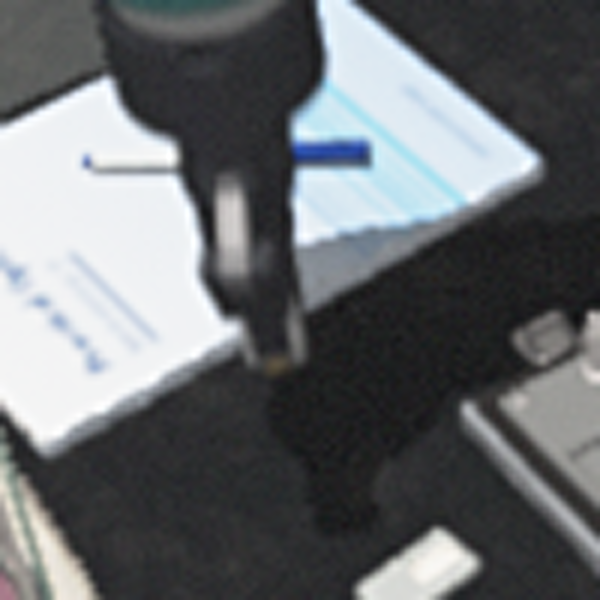

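```bash
python3 - <<'E'
from h import *
print(tgt([.5448,.0877,.09],90))
E
```

```text
(array([-18.83,   1.43,   2.28]), array([4.000e-02, 5.986e+01, 6.000e-01]))
```

Request:
arm_command:
  steps:
    - [[-4.7,0,0.6,0,15,0,1.5],[-9.4,0,1.1,0,30,0,1.5],[-14.1,0,1.7,0,45,0,1.5],[-17.5,0.7,2.2,0,55,0.3,1.5],[-18.8,1.4,2.3,0,59.9,0.6,1.5],[-18.8,1.4,2.3,0,59.9,0.6,1.5],[-18.8,1.4,2.3,0,59.9,0.6,1.5],[-18.8,1.4,2.3,0,59.9,0.6,1.5]]

```text
time_s: 8.6
position: [0.5454, 0.0883, 0.0917]
tool_rot: [-1.572, -0.003, -0.001]
force: [0.2, -0.1, 0.3]
width: 0.0183
```

```bash
python3 - <<'E'
from h import *
snap("scene","s6",(200,150,320,270),5)
s=ctrl.sense();print(s["position"],s["force"],s["width"],s["joint_positions"].round(2));print(tgt([.5448,.0877,.05],90))
p=s["position"];print(proj("scene",[p,p-[0,0,.01]]))
E
```

```text
[0.54531993 0.08832926 0.09141626] [ 0.63360535  0.48221215 -0.34361497] 0.017830281362426058 [ 0.28  0.82 -0.79  1.9   0.83  0.79  0.59]
(array([-0.06,  4.14, -0.06]), array([0.05, 0.15, 0.13]))
[[286.36431122 215.96942227]
 [286.46496931 218.95596399]]
```

View pics/s6.png

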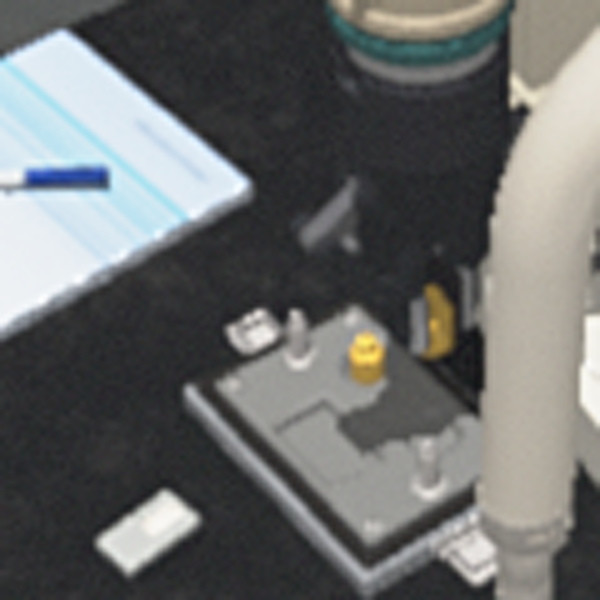

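Request:
arm_command:
  steps:
    - [[0,2,0,0,0.1,0.1,1.5],[-0.1,4,-0.1,0,0.1,0.1,1.5],[-0.1,5.2,-0.1,0,0.1,0.1,1.5],[-0.1,6,-0.1,0,0.1,0.1,1.5],[-0.1,6.4,-0.1,0,0.1,0.1,1.5],[-0.1,6.5,-0.1,0,0.1,0.1,1.5]]

```text
time_s: 9.25
position: [0.5445, 0.0876, 0.0264]
tool_rot: [-1.571, -0.0, 0.002]
force: [0.4, 0.1, -0.4]
width: 0.018
```

```bash
python3 - <<'E'
from h import *
s=ctrl.sense();print(s["position"],s["force"],s["width"]);print(tgt([.5448,.0877,.0215],90))
E
```

```text
[0.54453984 0.08757886 0.0263548 ] [ 0.39723242  0.14895388 -0.39215182] 0.018039399708684123
(array([0.03, 0.49, 0.01]), array([0.03, 0.1 , 0.02]))
```

Request:
arm_command:
  steps:
    - [[0,0.2,0,0,0,0,1.5],[0,0.35,0,0,0,0,1.5],[0,0.45,0,0,0,0,1.5],[0,0.45,0,0,0,0,1.5]]

```text
time_s: 9.65
position: [0.5446, 0.0875, 0.022]
tool_rot: [-1.571, -0.001, 0.002]
force: [0.3, 0.4, -0.4]
width: 0.018
```

Request:
arm_command:
  steps:
    - [[0,0.1,0,0,0,0,1.5],[0,0.1,0,0,0,0,2.5],[0,0.1,0,0,0,0,3.2],[0,0.1,0,0,0,0,3.2],[0,0.1,0,0,0,0,3.2]]

```text
time_s: 10.15
position: [0.5447, 0.0875, 0.0209]
tool_rot: [-1.571, -0.001, 0.002]
force: [-0.2, 0.8, 0.3]
width: 0.0321
```

Request:
arm_command:
  steps:
    - [[0,-1,0,0,0,0,3.2],[0,-3,0,0,0,0,3.2],[0,-6,0,0,0,0,3.2],[0,-9,0,0,0,0,4],[0,-9,0,0,0,0,4]]

```text
time_s: 10.65
position: [0.547, 0.089, 0.1151]
tool_rot: [-1.569, -0.007, 0.002]
force: [0.6, 0.1, 0.4]
width: 0.0402
```

```bash
python3 - <<'E'
from h import *
snap("scene","s7",(200,150,320,270),5)
s=ctrl.sense();print(s["position"],s["force"],s["width"],s["joint_positions"].round(2));print(tgt([.583,.2278,.1],98),tgt([.583,.2278,.1],188))
E
```

```text
[0.54594048 0.08806979 0.11325424] [-0.79544368 -0.71861294  0.00563387] 0.039977700577411956 [ 0.3   0.79 -0.82  1.89  0.79  0.82  0.62]
(array([ 3.72,  1.35, 13.97]), array([ 0.  , -7.92,  0.28])) (array([ 3.72,  1.35, 13.97]), array([  0.22, -97.92,   0.22]))
```

View pics/s7.png

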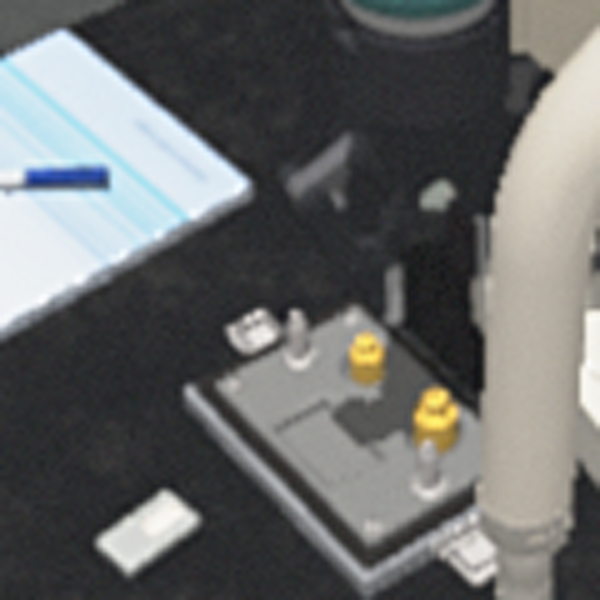

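Request:
arm_command:
  steps:
    - [[0.3,0,1.2,0,-8,0,4.5],[0.7,0,2.6,0,-16,0,4.5],[1,0,4,0,-25,0,4.5],[1.3,0,5.3,0,-33,0,4.5],[1.7,0,6.6,0,-41,0,4.5],[2,0,8,0,-49.5,0,4.5],[2.4,0,9.4,0,-58,0,4.5],[2.8,0.4,10.7,0,-66.5,0.1,4.5],[3.1,0.8,12,0,-75,0.1,4.5],[3.5,1.1,13.3,0.1,-83,0.1,4.5],[3.7,1.3,14,0.2,-91,0.2,4.5],[3.7,1.4,14,0.2,-97.9,0.2,4.5]]

```text
time_s: 11.9
position: [0.5821, 0.2292, 0.0982]
tool_rot: [-1.57, -0.0, 1.717]
force: [0.1, 0.6, -0.7]
width: 0.0447
```

```bash
python3 - <<'E'
from h import *
snap("scene","s8",(190,170,310,290),5)
s=ctrl.sense();print(s["position"],s["force"],s["width"],s["joint_positions"].round(2));print(tgt([.583,.228,.007],188))
print(proj("scene",[[.5448,.0877,.046]]))
E
```

```text
[0.58196672 0.2283671  0.09788566] [-0.23971451 -0.78596382 -0.7298074 ] 0.04490745004221792 [ 0.18  1.04 -1.15  1.68  1.04  1.15  2.02]
(array([-0.05,  9.09, -0.11]), array([-0.11,  0.57, -0.01]))
[[287.15205496 229.2264401 ]]
```

View pics/s8.png

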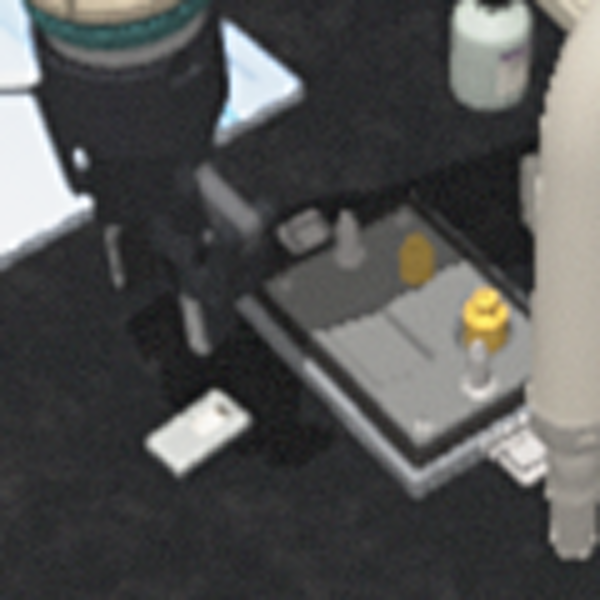

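Request:
arm_command:
  steps:
    - [[0,2.5,-0.1,0,0.5,0,4.5],[0,5,-0.1,0,0.5,0,4.5],[0,7,-0.1,0,0.5,0,4.5],[0,8.2,-0.1,0,0.5,0,4.5],[0,8.8,-0.1,0,0.5,0,4.5],[0,9.1,-0.1,0,0.5,0,4.5],[0,9.1,-0.1,0,0.5,0,4.5]]

```text
time_s: 12.65
position: [0.583, 0.2288, 0.0072]
tool_rot: [-1.569, -0.0, 1.711]
force: [-1.3, 0.6, -0.5]
width: 0.0453
```

```bash
python3 - <<'E'
from h import *
snap("scene","s9",(190,200,290,290),6)
s=ctrl.sense();print(s["position"],s["force"],s["width"])
E
```

```text
[0.58313356 0.22888713 0.00760431] [0.18841947 0.52480732 0.09967941] 0.04496971850177907
```

View pics/s9.png

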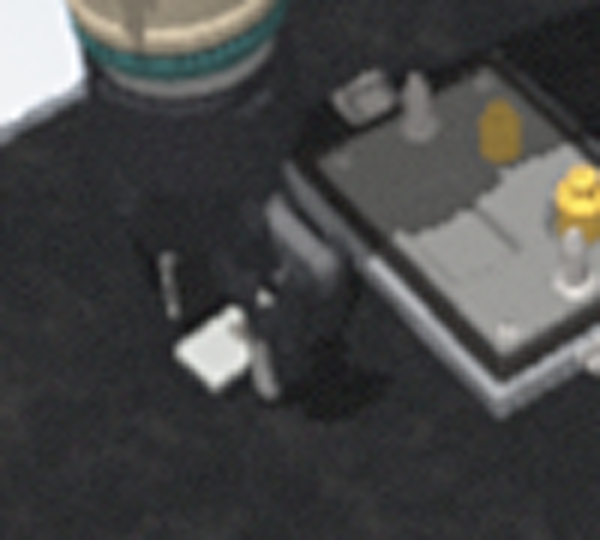

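Request:
arm_command:
  steps:
    - [[0,0,0,0,0,0,3],[0,0,0,0,0,0,2],[0,0,0,0,0,0,2],[0,0,0,0,0,0,2],[0,0,0,0,0,0,2]]

```text
time_s: 13.2
position: [0.5838, 0.2294, 0.0089]
tool_rot: [-1.572, -0.001, 1.711]
force: [-0.4, -1.1, 6.7]
width: 0.024
```

Request:
arm_command:
  steps:
    - [[0,-1,0,0,0,0,2],[0,-3,0,0,0,0,2],[0,-6,0,0,0,0,2],[0,-8,0,0,0,0,2],[0,-8,0,0,0,0,2]]

```text
time_s: 13.7
position: [0.5854, 0.231, 0.0932]
tool_rot: [-1.578, -0.003, 1.711]
force: [0.3, 0.9, -0.7]
width: 0.0233
```

```bash
python3 - <<'E'
from h import *
snap("scene","s10",(170,170,290,290),5)
s=ctrl.sense();print(s["position"],s["force"],s["width"]); print(tgt([.573,.1307,.08],90))
E
```

```text
[0.58468489 0.22979525 0.09110337] [ 0.48663817  0.53916204 -0.47910667] 0.02417765970064456
(array([-9.65,  1.08,  2.55]), array([ 0.1 , 98.05,  0.27]))
```

View pics/s10.png

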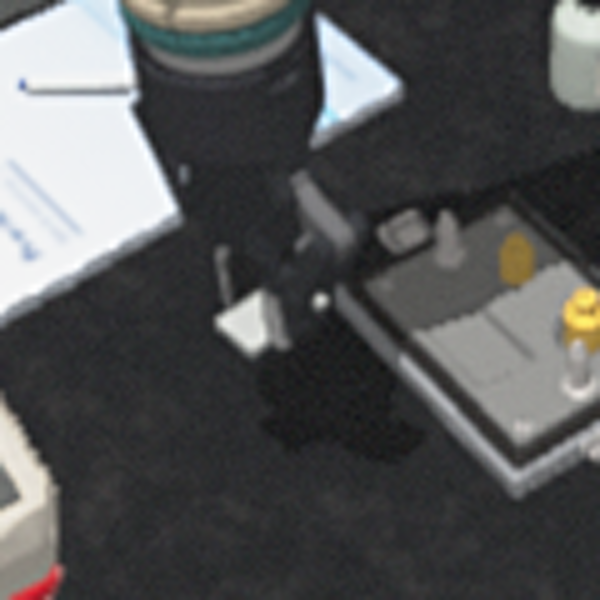

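```bash
python3 - <<'E'
from h import *
s=ctrl.sense();p=s["position"];a=np.radians(8)
ex=np.array([np.cos(a),np.sin(a),0]);ey=np.array([-np.sin(a),np.cos(a),0])
for z in(-.0085,.0055):
  for sx,sy in((1,1),(-1,1),(-1,-1),(1,-1)):
    u=proj("scene",[p+ex*.013*sx+ey*.022*sy+[0,0,z]])[0];print(z,sx,sy,((u+.5-[170,170])*5).round(0))
E
```

```text
-0.0085 1 1 [224. 346.]
-0.0085 -1 1 [260. 377.]
-0.0085 -1 -1 [336. 324.]
-0.0085 1 -1 [300. 294.]
0.0055 1 1 [220. 325.]
0.0055 -1 1 [256. 356.]
0.0055 -1 -1 [333. 303.]
0.0055 1 -1 [296. 273.]
```

```bash
python3 - <<'E'
import cv2
t=cv2.imread("pics/s10_full.png")[215:250,205:245];cv2.imwrite("pics/s10z.png",cv2.resize(t,None,fx=16,fy=16,interpolation=cv2.INTER_CUBIC))
E
```

```text
(no output)
```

View pics/s10z.png

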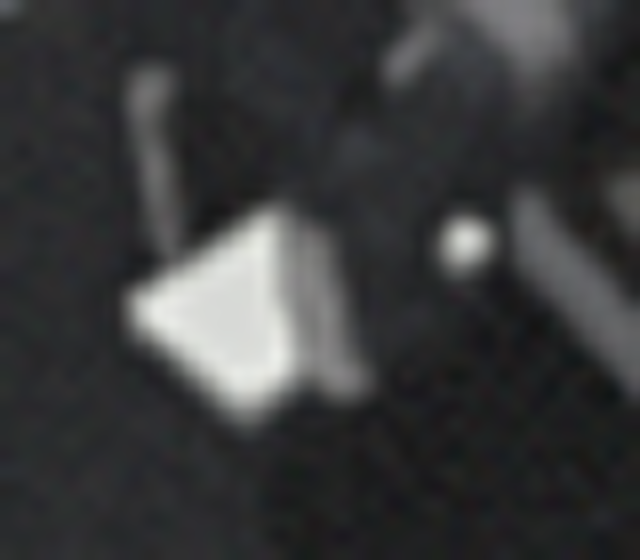

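Request:
arm_command:
  steps:
    - [[-0.8,0,0.2,0,8.2,0,2],[-1.6,0,0.4,0,16.4,0,2],[-2.4,0,0.6,0,24.6,0,2],[-3.2,0,0.8,0,32.8,0,2],[-4,0,1,0,41,0,2],[-4.9,0,1.3,0,49.2,0,2],[-5.7,0,1.5,0,57.4,0,2],[-6.5,0,1.7,0,65.6,0,2],[-7.3,0,2,0,73.8,0,2],[-8.1,0.3,2.2,0,82,0,2],[-8.9,0.7,2.4,0,90.2,0,2],[-9.6,1.1,2.5,0.1,98,0.3,2]]

```text
time_s: 14.95
position: [0.5725, 0.13, 0.0788]
tool_rot: [-1.572, 0.002, -0.005]
force: [-0.3, 0.1, -1.1]
width: 0.0235
```

Request:
arm_command:
  steps:
    - [[0,0,0,0,0,0,2],[0,0,0,0,0,0,2]]

```text
time_s: 15.15
position: [0.5719, 0.1297, 0.0781]
tool_rot: [-1.573, 0.004, -0.002]
force: [-0.1, -0.2, -0.7]
width: 0.0237
```

```bash
python3 - <<'E'
from h import *
snap("scene","s11",(220,180,320,270),6);snap("top","t11",(210,140,330,260),5)
s=ctrl.sense();p=s["position"];print(p,s["force"],s["width"],s["joint_positions"].round(2)); print(tgt([.573,.1307,.023],90))
for z in(-.0085,.0055):
  for sx,sy in((1,1),(-1,1),(-1,-1),(1,-1)):
    P=[p+np.array([.022*sx,.013*sy,z])];print(z,sx,sy,((proj("scene",P)[0]+.5-[220,180])*6).round(0),((proj("top",P)[0]+.5-[210,140])*5).round(0))
E
```

```text
[0.57225055 0.13057826 0.07857926] [ 0.59339294 -0.00607602 -1.73928184] 0.02358618530417388 [ 0.2   0.88 -0.79  1.81  0.83  0.84  0.56]
(array([0.09, 5.56, 0.02]), array([ 0.06, -0.15, -0.15]))
-0.0085 1 1 [216. 248.] [212. 263.]
-0.0085 -1 1 [279. 313.] [211. 343.]
-0.0085 -1 -1 [334. 283.] [259. 344.]
-0.0085 1 -1 [270. 219.] [260. 263.]
0.0055 1 1 [213. 223.] [210. 260.]
0.0055 -1 1 [277. 289.] [209. 342.]
0.0055 -1 -1 [333. 258.] [257. 342.]
0.0055 1 -1 [268. 194.] [258. 261.]
```

View pics/s11.png

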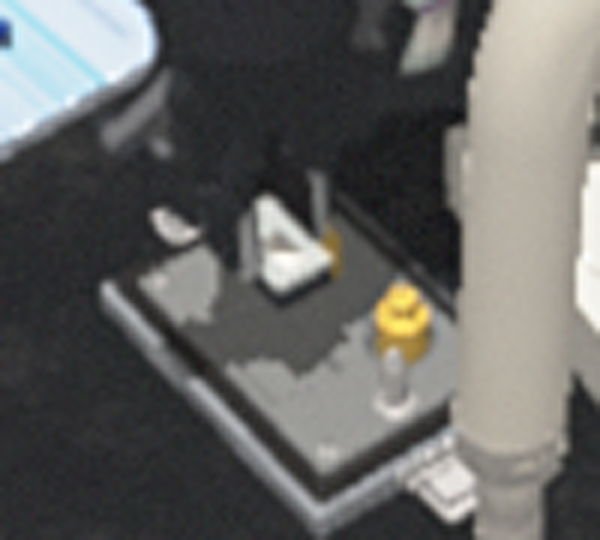

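View pics/t11.png

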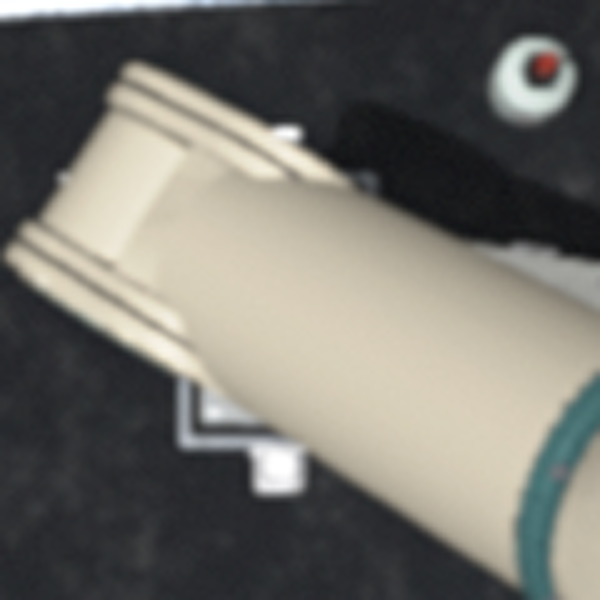

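Request:
arm_command:
  steps:
    - [[0.1,2,0,0,-0.1,-0.1,2],[0.1,3.5,0,0,-0.1,-0.1,2],[0.1,4.4,0,0,-0.1,-0.1,2],[0.1,4.8,0,0,-0.1,-0.1,2],[0.1,5,0,0,-0.1,-0.1,2],[0.1,5.1,0,0,-0.1,-0.1,2]]

```text
time_s: 15.85
position: [0.5733, 0.1307, 0.0277]
tool_rot: [-1.571, 0.001, -0.001]
force: [0.3, -0.5, -1.1]
width: 0.0236
```

```bash
python3 - <<'E'
from h import *
s=ctrl.sense();p=s["position"];print(p,s["force"],s["width"]); print(tgt([.573,.1307,.023],90))
E
```

```text
[0.57329103 0.13074852 0.02772546] [ 0.31333996 -0.46837215 -1.08490099] 0.023598225649482288
(array([-0.03,  0.47, -0.  ]), array([ 0.04, -0.04, -0.03]))
```

Request:
arm_command:
  steps:
    - [[0,0.2,0,0,0,0,2],[0,0.35,0,0,0,0,2],[0,0.48,0,0,0,0,2],[0,0.55,0,0,0,0,2],[0,0.55,0,0,0,0,2]]

```text
time_s: 16.35
position: [0.5735, 0.1308, 0.0229]
tool_rot: [-1.572, -0.0, -0.001]
force: [-1.4, -1.7, 3.8]
width: 0.0237
```

Request:
arm_command:
  steps:
    - [[0,0.48,0,0,0,0,2.8],[0,0.48,0,0,0,0,3.6],[0,0.48,0,0,0,0,3.6],[0,0.4,0,0,0,0,3.6],[0,-1,0,0,0,0,3.6],[0,-4,0,0,0,0,3.6],[0,-8,0,0,0,0,3.6],[0,-11,0,0,0,0,4],[0,-11,0,0,0,0,4]]

```text
time_s: 17.25
position: [0.5759, 0.1325, 0.1377]
tool_rot: [-1.569, -0.007, -0.001]
force: [0.1, 0.4, -0.1]
width: 0.0404
```

```bash
python3 - <<'E'
from h import *
snap("scene","s12",(220,180,320,270),6)
s=ctrl.sense();p=s["position"];print(p,s["force"],s["width"],s["joint_positions"].round(2)); print(tgt([.532,-.024,.14],81))
for sx,sy in((1,1),(-1,1),(-1,-1),(1,-1)):
    P=[np.array([.573+.022*sx,.1307+.013*sy,.028])];print(sx,sy,((proj("scene",P)[0]+.5-[220,180])*6).round(0))
E
```

```text
[0.57471323 0.13142199 0.13542872] [-0.28222192  0.42834052 -0.64600555] 0.03977340394379119 [ 0.23  0.8  -0.85  1.77  0.75  0.92  0.62]
(array([ -4.26,  -0.48, -15.55]), array([-0.03,  8.95,  0.24]))
1 1 [222. 319.]
-1 1 [284. 384.]
-1 -1 [337. 354.]
1 -1 [275. 290.]
```

View pics/s12.png

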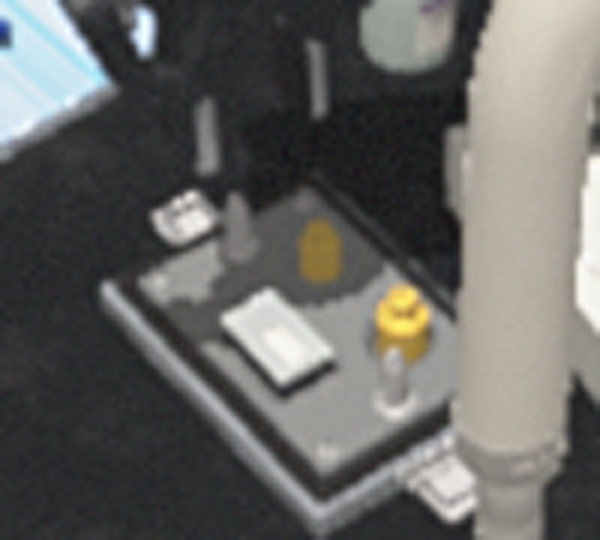

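Request:
arm_command:
  steps:
    - [[-1.2,-0.5,-4.4,0,3,0.1,4],[-2.4,-0.5,-9,0,6,0.2,4],[-3.6,-0.5,-13,0,9,0.2,4],[-4.3,-0.5,-15.5,0,9,0.2,4],[-4.3,0,-15.5,0,9,0.2,4],[-4.3,1,-15.5,0,9,0.2,4],[-4.3,1,-15.5,0,9,0.2,4]]

```text
time_s: 18.0
position: [0.5307, -0.0225, 0.1236]
tool_rot: [-1.57, 0.002, -0.156]
force: [0.9, -0.0, 0.2]
width: 0.0399
```

```bash
python3 - <<'E'
from h import *
snap("scene","s13",(260,150,380,270),5)
s=ctrl.sense();p=s["position"];print(p,s["force"],s["width"],s["joint_positions"].round(2)); print(tgt([.532,-.024,.056],81))
a=np.radians(-9)
print([((proj("scene",[[.532+k*np.cos(a),-.0237+k*np.sin(a),.084]])[0]+.5-[260,150])*5).round() for k in(.048,0,-.048)])
E
```

```text
[ 0.53108487 -0.02200252  0.12422061] [-0.95242633  0.96929456  0.23664763] 0.03977436150284991 [ 0.51  0.75 -0.83  1.93  0.76  0.81  0.67]
(array([ 0.13,  6.82, -0.19]), array([-0.08,  0.09, -0.08]))
[array([287., 198.]), array([337., 257.]), array([390., 319.])]
```

View pics/s13.png

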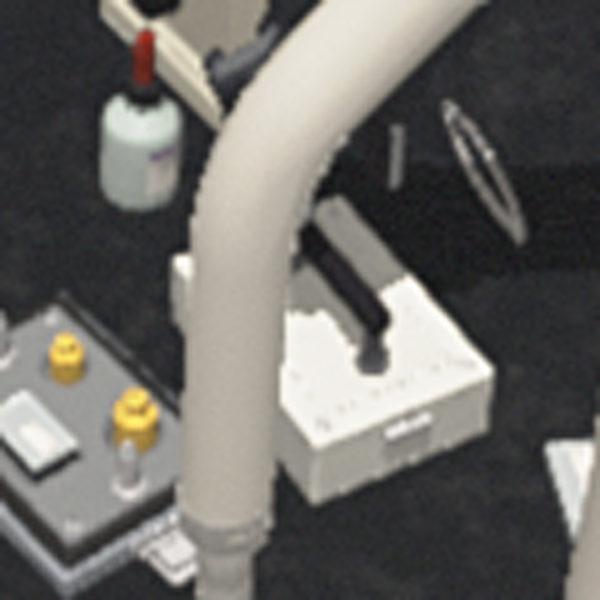

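Request:
arm_command:
  steps:
    - [[0.1,2,-0.2,0,0,0,4],[0.1,4,-0.2,0,0,0,4],[0.1,5.5,-0.2,0,0,0,4],[0.1,6.3,-0.2,0,0,0,4],[0.1,6.7,-0.2,0,0,0,4],[0.1,6.8,-0.2,0,0,0,4],[0.1,6.8,-0.2,0,0,0,4]]

```text
time_s: 18.75
position: [0.5321, -0.0238, 0.0566]
tool_rot: [-1.569, 0.001, -0.155]
force: [0.6, -0.5, -0.3]
width: 0.0401
```

```bash
python3 - <<'E'
from h import *
snap("scene","s14",(260,150,380,270),5)
s=ctrl.sense();p=s["position"];print(p,s["force"],s["width"],s["joint_positions"].round(2)); print(tgt([.532,-.024,.056],81))
E
```

```text
[ 0.5321733  -0.02393083  0.05676682] [0.37879924 0.99279128 0.29740058] 0.03999309105019109 [ 0.45  0.84 -0.73  1.97  0.89  0.69  0.57]
(array([-0.02,  0.08, -0.01]), array([-0.09,  0.09, -0.02]))
```

View pics/s14.png

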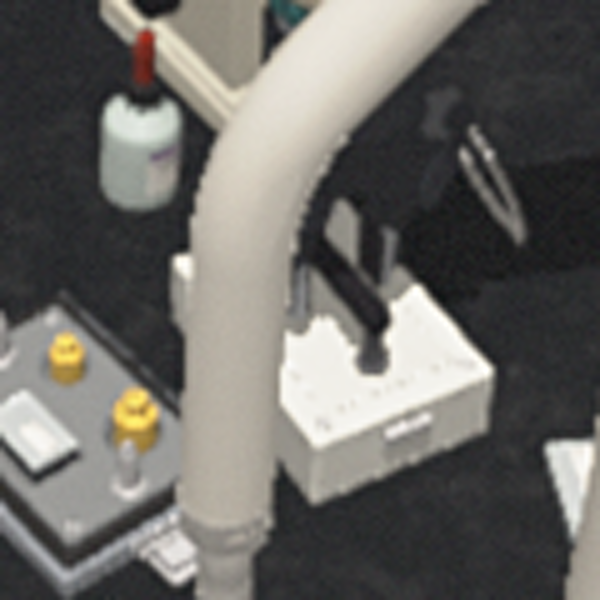

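Fingers straddle the bar, seen at crop px (300,290) and (388,260). I'll close and lift slightly.

Request:
arm_command:
  steps:
    - [[0,0,0,0,0,0,2.5],[0,0,0,0,0,0,0.8],[0,0,0,0,0,0,0.8],[0,0,0,0,0,0,0.8],[0,0,0,0,0,0,0.8],[0,0,0,0,0,0,0.8],[0,0,0,0,0,0,0.8]]

```text
time_s: 19.5
position: [0.5328, -0.0232, 0.0572]
tool_rot: [-1.568, -0.001, -0.155]
force: [1.3, 2.7, 4.7]
width: 0.0131
```

Request:
arm_command:
  steps:
    - [[0,-0.5,0,0,0,0,0.8],[0,-2,0,0,0,0,0.8],[0,-5,0,0,0,0,0.8],[0,-9,0,0,0,0,0.8],[0,-10,0,0,0,0,0.8],[0,-10,0,0,0,0,0.8]]

```text
time_s: 20.1
position: [0.5332, -0.0242, 0.1587]
tool_rot: [-1.569, -0.004, -0.156]
force: [0.1, 0.7, -3.4]
width: 0.0129
```

```bash
python3 - <<'E'
from h import *
snap("scene","s15",(230,130,380,270),5)
s=ctrl.sense();p=s["position"];print(p,s["tool_rot"],s["force"],s["moment"],s["width"],s["joint_positions"].round(2)); print(tgt([.573,.1097,.135],90))
E
```

```text
[ 0.53216551 -0.02446721  0.15715956] [-1.56940311e+00 -8.06990410e-04 -1.56154030e-01] [ 0.21600913  1.31049836 -3.44335132] [-0.02729128  0.02127903 -0.00707093] 0.012798665260970092 [ 0.54  0.71 -0.87  1.91  0.71  0.87  0.72]
(array([ 1.95,  2.24, 13.89]), array([-0.08, -8.95,  0.05]))
```

View pics/s15.png

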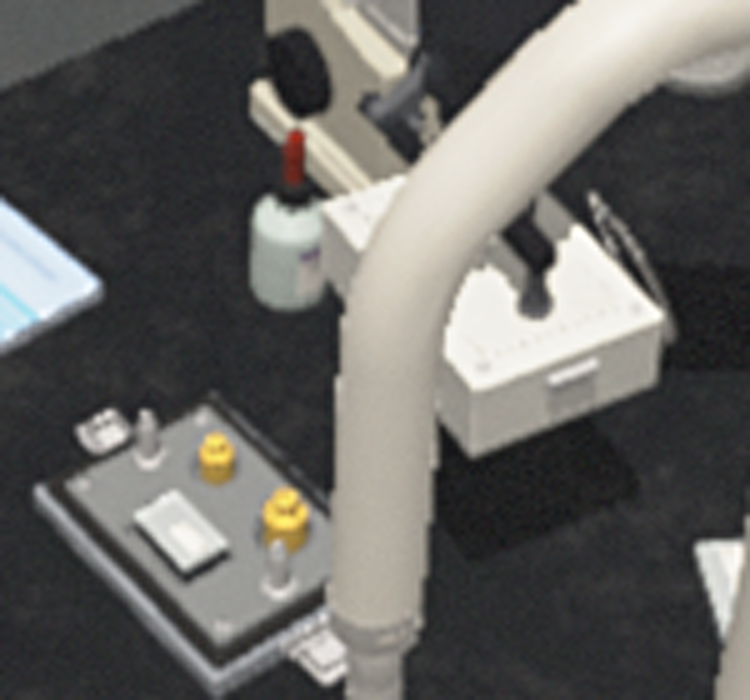

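Request:
arm_command:
  steps:
    - [[0,0,3,0,-1,0,0.8],[0,0,6,0,-2,0,0.8],[0,0,9,0,-4,0,0.8],[0.5,0,11.5,0,-6,0,0.8],[1.2,0,13,0,-8,0,0.8],[1.9,0.5,13.8,0,-9,0,0.8],[1.9,1.5,13.9,0,-9,0,0.8],[1.9,2.2,13.9,0,-9,0,0.8],[1.9,2.2,13.9,0,-9,0,0.8],[1.9,2.2,13.9,0,-9,0,0.8]]

```text
time_s: 21.15
position: [0.572, 0.1087, 0.1347]
tool_rot: [-1.571, 0.0, -0.0]
force: [-0.4, 1.0, -2.3]
width: 0.013
```

```bash
python3 - <<'E'
from h import *
snap("scene","s16",(200,110,330,270),4.9);snap("top","t16",(210,140,330,260),5)
s=ctrl.sense();p=s["position"];print(p,s["tool_rot"],s["force"],s["moment"],s["width"],s["joint_positions"].round(2)); print(tgt([.573,.1097,.1],90))
# predicted: cover corners top z=bar-.032
b=p+[0,0,.0198]
for sx,sy in((1,1),(-1,1),(-1,-1),(1,-1)):
    for dz in(-.032,-.077):
        P=[b+np.array([.072*sx,.05*sy,dz])];print(sx,sy,dz,((proj("scene",P)[0]+.5-[200,110])*4.9).round(0))
E
```

```text
[0.5725959  0.10929685 0.13557911] [-1.56980824e+00 -1.28676020e-03  5.00256340e-07] [-0.10254012 -0.07436533 -2.98939372] [ 0.0511763  -0.00723405 -0.01752348] 0.013002874592903094 [ 0.28  0.8  -0.86  1.79  0.75  0.92  0.65]
(array([0.04, 3.56, 0.04]), array([-0.06,  0.  ,  0.07]))
1 1 -0.032 [180. 422.]
1 1 -0.077 [189. 489.]
-1 1 -0.032 [355. 600.]
-1 1 -0.077 [359. 667.]
-1 -1 -0.032 [533. 500.]
-1 -1 -0.077 [532. 568.]
1 -1 -0.032 [352. 337.]
1 -1 -0.077 [356. 404.]
```

View pics/s16.png

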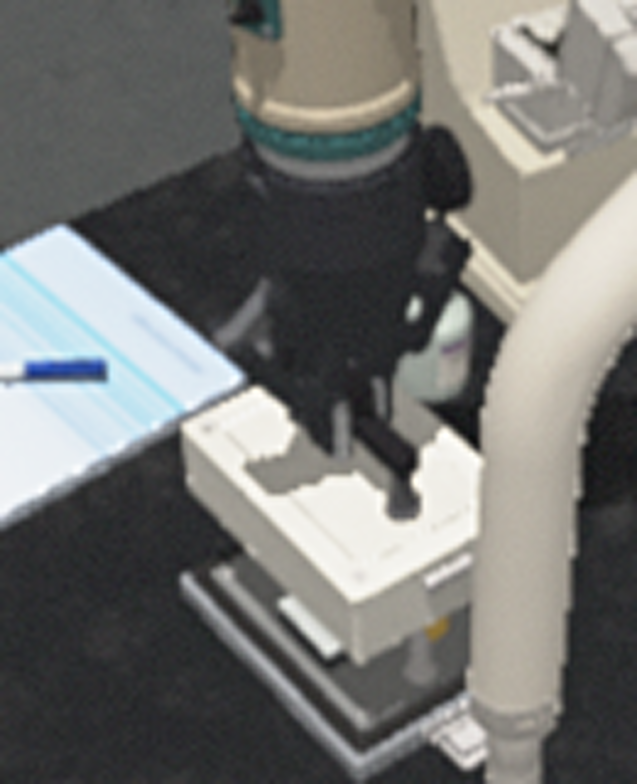

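View pics/t16.png

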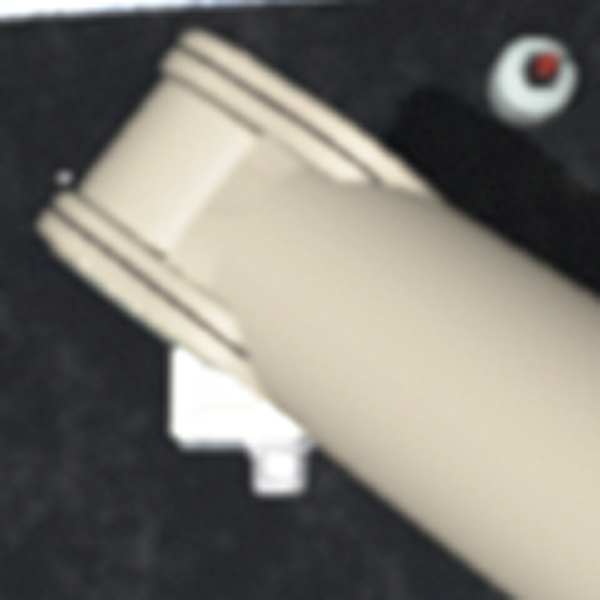

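Request:
arm_command:
  steps:
    - [[0,1,0,0,0,0,0.8],[0,2,0,0,0,0,0.8],[0,3,0,0,0,0,0.8],[0,3.6,0,0,0,0,0.8],[0,3.8,0,0,0,0,0.8],[0,3.8,0,0,0,0,0.8]]

```text
time_s: 21.85
position: [0.5724, 0.1095, 0.0971]
tool_rot: [-1.57, -0.001, 0.0]
force: [-0.3, -0.3, -3.5]
width: 0.0129
```

```bash
python3 - <<'E'
from h import *
s=ctrl.sense();print(s["position"],s["force"],s["moment"]); print(tgt([.573,.1097,.09],90))
E
```

```text
[0.57242707 0.10950637 0.09711665] [-0.29888055 -0.30970769 -3.45807154] [-0.00800087 -0.06295267 -0.02241718]
(array([0.06, 0.71, 0.02]), array([-0.06,  0.02,  0.03]))
```

Request:
arm_command:
  steps:
    - [[0.05,0.2,0,0,0,0,0.8],[0.05,0.4,0,0,0,0,0.8],[0.05,0.6,0,0,0,0,0.8],[0.05,0.8,0,0,0,0,0.8],[0.05,0.9,0,0,0,0,0.8]]

```text
time_s: 22.35
position: [0.5729, 0.1094, 0.0879]
tool_rot: [-1.57, -0.0, 0.0]
force: [0.5, 0.3, -3.4]
width: 0.0131
```

Request:
arm_command:
  steps:
    - [[0,0.2,0,0,0,0,0.8],[0,0.4,0,0,0,0,0.8],[0,0.5,0,0,0,0,0.8],[0,0.6,0,0,0,0,0.8]]

```text
time_s: 22.75
position: [0.5734, 0.11, 0.0821]
tool_rot: [-1.569, -0.002, 0.001]
force: [2.5, 2.1, -2.1]
width: 0.0129
```

```bash
python3 - <<'E'
from h import *
s=ctrl.sense();print(s["position"],s["tool_rot"],s["force"],s["moment"])
E
```

```text
[0.57340462 0.11001107 0.08214351] [-1.56880071e+00 -1.60272597e-03  5.50590005e-04] [ 2.46645261  2.05026734 -2.10769937] [ 0.3004745  -0.32660903  0.08084369]
```

Request:
arm_command:
  steps:
    - [[0.05,0.1,0.05,0,0,0,0.8],[0.05,0.2,0.05,0,0,0,0.8],[0.05,0.3,0.05,0,0,0,0.8],[0.05,0.4,0.05,0,0,0,0.8]]

```text
time_s: 23.15
position: [0.5738, 0.1104, 0.078]
tool_rot: [-1.569, -0.001, 0.0]
force: [1.0, 0.3, -2.8]
width: 0.0128
```

```bash
python3 - <<'E'
from h import *
s=ctrl.sense();print(s["position"],s["tool_rot"],s["force"],s["moment"])
E
```

```text
[0.57377124 0.11037195 0.07795499] [-1.56906691e+00 -1.26527813e-03  4.88618901e-04] [ 1.00808548  0.34764023 -2.77179344] [ 0.02307719 -0.08438045  0.03517559]
```

Request:
arm_command:
  steps:
    - [[0.03,0.15,0,0,0,0,0.8],[0.03,0.3,0,0,0,0,0.8],[0.03,0.45,0,0,0,0,0.8],[0.03,0.6,0,0,0,0,0.8],[0.03,0.7,0,0,0,0,0.8],[0.03,0.75,0,0,0,0,0.8]]

```text
time_s: 23.75
position: [0.574, 0.1109, 0.0713]
tool_rot: [-1.569, -0.002, 0.001]
force: [-3.2, 0.6, 9.4]
width: 0.0127
```

```bash
python3 - <<'E'
from h import *
s=ctrl.sense();print(s["position"],s["tool_rot"],s["force"],s["moment"],s["width"])
E
```

```text
[0.57398652 0.11094873 0.0713342 ] [-1.56891990e+00 -1.70501847e-03  9.24334140e-04] [-3.24033759  0.63628374  9.36444283] [-0.09330011  0.6715112  -0.01850175] 0.01274940518644314
```

Request:
arm_command:
  steps:
    - [[-0.04,0.1,0,0,0,0,0.8],[-0.04,0.2,0,0,0,0,0.8],[-0.04,0.25,0,0,0,0,0.8],[-0.04,0.25,0,0,0,0,0.8],[-0.04,0.25,0,0,0,0,0.8]]

```text
time_s: 24.25
position: [0.574, 0.1109, 0.0709]
tool_rot: [-1.57, -0.003, 0.001]
force: [-5.9, -1.4, 16.3]
width: 0.0129
```

```bash
python3 - <<'E'
from h import *
snap("scene","s17",(200,130,330,270),5)
s=ctrl.sense();print(s["position"],s["tool_rot"],s["force"],s["moment"],s["width"])
b=np.array([.573,.1097,.091])
for sx,sy in((1,1),(-1,1),(-1,-1),(1,-1)):
    P=[b+np.array([.072*sx,.05*sy,-.032])];print(sx,sy,((proj("scene",P)[0]+.5-[200,130])*5).round(0))
for k in(.048,-.048): print(((proj("scene",[b+[k,0,.007]])[0]+.5-[200,130])*5).round(0))
E
```

```text
[0.57397023 0.11096582 0.07093309] [-1.57016053e+00 -3.47080568e-03  8.84168335e-04] [-3.67169838 -1.70239279 15.75536202] [-0.49322445  0.99295849  0.00690286] 0.012738698338165426
1 1 [196. 427.]
-1 1 [367. 608.]
-1 -1 [542. 507.]
1 -1 [364. 340.]
[303. 353.]
[423. 468.]
```

View pics/s17.png

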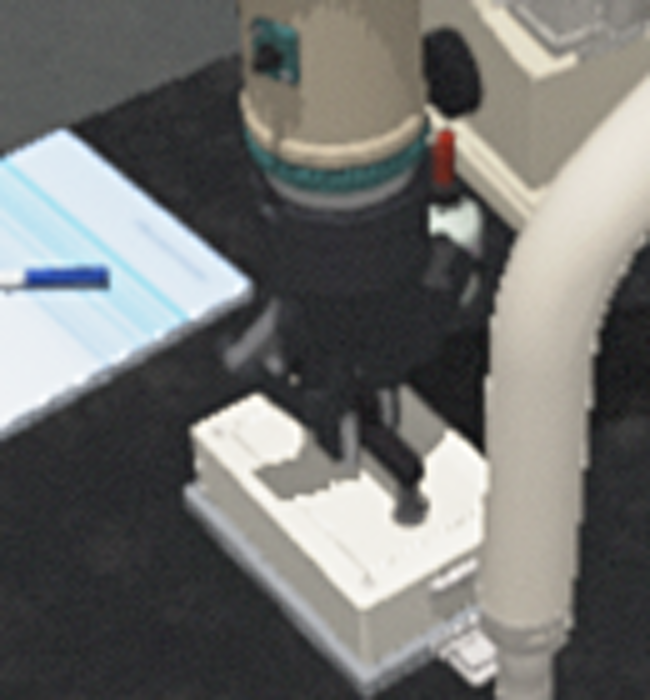

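```bash
python3 - <<'E'
from h import *
def edge(f,b):
    g=cv2.cvtColor(cv2.imread(f),cv2.COLOR_BGR2GRAY).astype(float);g=cv2.GaussianBlur(g,(3,3),.7)
    out=[]
    for k in np.linspace(-.062,.062,41):
        u,v=proj("scene",[b+np.array([k,.05,-.032])])[0]
        vs=np.arange(v-6,v+6,.1);pr=cv2.remap(g,np.full(vs.shape,u,np.float32)[:,None],vs.astype(np.float32)[:,None],cv2.INTER_LINEAR).ravel()
        d=np.gradient(pr);i=np.argmin(d);out.append((k,vs[i]-v))
    out=np.array(out);return out
a16=np.array([.5726,.1093,.1356+.0198]);a17=np.array([.57397,.11097,.07093+.0198])
for f,b in(("pics/s16_full.png",a16),("pics/s17_full.png",a17)):
    o=edge(f,b);m=np.abs(o[:,1]-np.median(o[:,1]))<2;p=np.polyfit(o[m,0],o[m,1],1);print(f,m.sum(),p, "resid",np.std(o[m,1]-np.polyval(p,o[m,0])).round(2))
q=a17
print("px/m z", (proj("scene",[q+[0,.05,0]])-proj("scene",[q+[0,.05,.01]]))[0]/.01, "yaw sens .01rad:",[ (proj("scene",[q+[k,.05+.01*k,-.032]])-proj("scene",[q+[k,.05,-.032]]))[0] for k in(-.06,.06)])
E
```

```text
pics/s16_full.png 39 [-1.46924383  0.90313765] resid 0.37
pics/s17_full.png 40 [1.0015127  0.81781047] resid 0.34
px/m z [ 33.00323682 301.72601429] yaw sens .01rad: [array([ 0.21710549, -0.12441649]), array([-0.21009706,  0.10984481])]
```

```bash
python3 - <<'E'
from rig import ctrl
s=ctrl.sense();print(s["time_s"],s["position"],s["force"],s["width"]);print(ctrl.close_job())
E
```

```text
24.3 [0.57397023 0.11096582 0.07093309] [-3.67169838 -1.70239279 15.75536202] 0.012738698338165426
the job is handed in; nothing more can be done
None
```

The kit is packed and the job is handed in at 24.3 s, with the gripper still holding the cover pressed down. The hand-in gives no verdict.

**What I did:** I swung the arm's elbow sideways so it cleared the swan-neck tap on the low reaches. I then stood the brass weight in the large bore and laid the test piece in the nest. Next I took the cover by its bar and lowered it onto the pins. It met about 3 N of sideways force, which a 0.5 mm shift cleared, and I pressed it down onto the seal.

**Last checks:**
- **Weight and test piece:** after release and before the cover went on, both matched their expected fully-down positions in the camera to within 1 pixel.
- **Cover height:** the bar is at about 90.7 mm, inferred from the tool position and the offset at grasp. The limit is 93 mm.
- **Seal:** the wrist reads 15.8 N upward, and force was rising faster than the seal's own spring, so I took the seal to be on its stop. It can't be read directly.
- **Level:** the two checks disagreed on direction. The image showed a tilt of about 0.008 ± 0.007 rad with the +x end lower. The wrist moment (0.99 Nm about y) suggested the cover bears harder at the -x end. The camera figure is well under the 0.025 limit, so I left it.
- **Small weight, beaker, bottle and dish:** I saw no sign that any of them had moved, but made no separate final measurement.

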